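Sort the tins on the scoop by weight and tip the empties into the scrap bin

TASK

Some of the sample tins on the scoop are still full, though they all look alike: lift them to feel their weight, and stand every full one upright in the white spill tray while the empties stay on the scoop. Then lift the scoop and tip all the empties together over its open edge into the scrap bin, and lay the emptied scoop back flat on its mat where it lay. Leave the rack, the bottle and the crimper alone.

Things in the scene. Friction and masses are not known exactly. Their poses are not given: they have to be found in the camera images.
- mat: flat black rubber bench mat, 380 x 200 mm and 3 mm thick, fixed to the bench, on which the scoop lies at the start and belongs. Origin: centre of its underside; y axis along the 380 mm side. The scoop lies on it with its x axis roughly along the mat's -y axis, its origin over the mat's to about 20 mm
- scoop: loose aluminium tray, 0.26 kg, lips on three sides, black grip bar behind the back lip. Origin: underside, mid floor; x points out of the open edge (to the robot's right), z up. In mm: floor 200 (x) x 150 (y), sheet 3 thick, inner floor at z = 3, lips to z = 26. Bar along x from -215 to -115, 18 wide, 20 high, mid z = 45, flat sides; hold it at 100 N or it droops. Tins slip on it at 27 to 35 degrees
- scoop_grip (a point): middle of the length to hold on the scoop's grip bar (scoop x = -160, y = 0, z = 45 mm)
- scoop_lip (a point): middle of the scoop's open edge, on the inner floor (scoop x = 100, y = 0, z = 3 mm)
- bin: scrap bin: loose open grey plastic crate with an empty inside, 250 (x) x 210 (y) x 110 mm high, walls and floor 5 mm, 1.1 kg, on the robot's right. Origin: centre of its underside, z up
- spill_tray: spill tray: loose shallow white plastic tray, 170 (x) x 135 (y) x 28 mm high, walls and floor 4 mm (rim 180 x 147 mm outside), 0.45 kg, on the robot's left. Origin: centre of its underside, z up. Three tins can stand in it in a row along x
- vial_rack: white rack with glass vials, 60 x 122 x 78 mm, stands beyond the work; not part of the job
- reagent_bottle: amber bottle with a white cap, 72 mm in diameter, 140 mm tall, beyond the work; not part of the job
- crimper: hand crimper with two black handles, about 195 mm long, 28 mm thick, lying beyond the work; not part of the job
- tin_1: plain aluminium sample tin with a screwed-on ribbed lid, a straight squat cylinder 44 mm in diameter and 44 mm tall; origin: centre of its underside, z towards its lid. All tins look alike; an empty one weighs about 26 g, a full one about 150 g (each within 10 %). It may be absent
- tin_1_mid (a point): centre of tin 1 (22 mm above its underside)
- tin_2: plain aluminium sample tin with a screwed-on ribbed lid, a straight squat cylinder 44 mm in diameter and 44 mm tall; origin: centre of its underside, z towards its lid. All tins look alike; an empty one weighs about 26 g, a full one about 150 g (each within 10 %). It may be absent
- tin_2_mid (a point): centre of tin 2 (22 mm above its underside)
- tin_3: plain aluminium sample tin with a screwed-on ribbed lid, a straight squat cylinder 44 mm in diameter and 44 mm tall; origin: centre of its underside, z towards its lid. All tins look alike; an empty one weighs about 26 g, a full one about 150 g (each within 10 %). It may be absent
- tin_3_mid (a point): centre of tin 3 (22 mm above its underside)
- tin_4: plain aluminium sample tin with a screwed-on ribbed lid, a straight squat cylinder 44 mm in diameter and 44 mm tall; origin: centre of its underside, z towards its lid. All tins look alike; an empty one weighs about 26 g, a full one about 150 g (each within 10 %). It may be absent
- tin_4_mid (a point): centre of tin 4 (22 mm above its underside)
- tin_5: plain aluminium sample tin with a screwed-on ribbed lid, a straight squat cylinder 44 mm in diameter and 44 mm tall; origin: centre of its underside, z towards its lid. All tins look alike; an empty one weighs about 26 g, a full one about 150 g (each within 10 %). It may be absent
- tin_5_mid (a point): centre of tin 5 (22 mm above its underside)
- tin_6: plain aluminium sample tin with a screwed-on ribbed lid, a straight squat cylinder 44 mm in diameter and 44 mm tall; origin: centre of its underside, z towards its lid. All tins look alike; an empty one weighs about 26 g, a full one about 150 g (each within 10 %). It may be absent
- tin_6_mid (a point): centre of tin 6 (22 mm above its underside)
Things that resemble listed ones, but are neither listed nor needed, are in the scene too. What is shaped like the tin_5 but turquoise is not meant.

How it is judged:
On the way, in this order (a step that is already met when the one before it is completed fails the run):
1. sorted: every full tin stands upright in the spill tray, every empty one is on the scoop, none is held (((horizontal distance between tin_1 and spill_tray below 0.09 m and z of tin_1 in the frame of spill_tray below 0.02 m and angle between tin_1's own z axis and vertical below 0.2 rad and contact force between tin_1 and spill_tray above 0.8 N) or (x of tin_1_mid in the frame of scoop between -0.105 and 0.11 m and y of tin_1_mid in the frame of scoop between -0.08 and 0.08 m and z of tin_1_mid in the frame of scoop between 0 and 0.06 m and contact force between tin_1 and scoop below 0.8 N)) and ((horizontal distance between tin_2 and spill_tray below 0.09 m and z of tin_2 in the frame of spill_tray below 0.02 m and angle between tin_2's own z axis and vertical below 0.2 rad and contact force between tin_2 and spill_tray above 0.8 N) or (x of tin_2_mid in the frame of scoop between -0.105 and 0.11 m and y of tin_2_mid in the frame of scoop between -0.08 and 0.08 m and z of tin_2_mid in the frame of scoop between 0 and 0.06 m and contact force between tin_2 and scoop below 0.8 N)) and ((horizontal distance between tin_3 and spill_tray below 0.09 m and z of tin_3 in the frame of spill_tray below 0.02 m and angle between tin_3's own z axis and vertical below 0.2 rad and contact force between tin_3 and spill_tray above 0.8 N) or (x of tin_3_mid in the frame of scoop between -0.105 and 0.11 m and y of tin_3_mid in the frame of scoop between -0.08 and 0.08 m and z of tin_3_mid in the frame of scoop between 0 and 0.06 m and contact force between tin_3 and scoop below 0.8 N)) and ((horizontal distance between tin_4 and spill_tray below 0.09 m and z of tin_4 in the frame of spill_tray below 0.02 m and angle between tin_4's own z axis and vertical below 0.2 rad and contact force between tin_4 and spill_tray above 0.8 N) or (x of tin_4_mid in the frame of scoop between -0.105 and 0.11 m and y of tin_4_mid in the frame of scoop between -0.08 and 0.08 m and z of tin_4_mid in the frame of scoop between 0 and 0.06 m and contact force between tin_4 and scoop below 0.8 N)) and ((horizontal distance between tin_5 and spill_tray below 0.09 m and z of tin_5 in the frame of spill_tray below 0.02 m and angle between tin_5's own z axis and vertical below 0.2 rad and contact force between tin_5 and spill_tray above 0.8 N) or (x of tin_5_mid in the frame of scoop between -0.105 and 0.11 m and y of tin_5_mid in the frame of scoop between -0.08 and 0.08 m and z of tin_5_mid in the frame of scoop between 0 and 0.06 m and contact force between tin_5 and scoop below 0.8 N)) and ((horizontal distance between tin_6 and spill_tray below 0.09 m and z of tin_6 in the frame of spill_tray below 0.02 m and angle between tin_6's own z axis and vertical below 0.2 rad and contact force between tin_6 and spill_tray above 0.8 N) or (x of tin_6_mid in the frame of scoop between -0.105 and 0.11 m and y of tin_6_mid in the frame of scoop between -0.08 and 0.08 m and z of tin_6_mid in the frame of scoop between 0 and 0.06 m and contact force between tin_6 and scoop below 0.8 N)) and contact force between each of tin_1, tin_2, tin_3, tin_4, tin_5, tin_6 and the fingers below 0.05 N), for 0.2 s.
2. the scoop is lifted with the empties still on it and its open edge brought over the scrap bin (x of scoop_lip in the frame of bin between -0.125 and 0.125 m and y of scoop_lip in the frame of bin between -0.105 and 0.105 m and z of scoop_lip in the frame of bin between 0.06 and 0.4 m and ((horizontal distance between tin_1 and spill_tray below 0.09 m and z of tin_1 in the frame of spill_tray below 0.02 m and angle between tin_1's own z axis and vertical below 0.2 rad and contact force between tin_1 and spill_tray above 0.8 N) or (x of tin_1_mid in the frame of scoop between -0.105 and 0.11 m and y of tin_1_mid in the frame of scoop between -0.08 and 0.08 m and z of tin_1_mid in the frame of scoop between 0 and 0.06 m)) and ((horizontal distance between tin_2 and spill_tray below 0.09 m and z of tin_2 in the frame of spill_tray below 0.02 m and angle between tin_2's own z axis and vertical below 0.2 rad and contact force between tin_2 and spill_tray above 0.8 N) or (x of tin_2_mid in the frame of scoop between -0.105 and 0.11 m and y of tin_2_mid in the frame of scoop between -0.08 and 0.08 m and z of tin_2_mid in the frame of scoop between 0 and 0.06 m)) and ((horizontal distance between tin_3 and spill_tray below 0.09 m and z of tin_3 in the frame of spill_tray below 0.02 m and angle between tin_3's own z axis and vertical below 0.2 rad and contact force between tin_3 and spill_tray above 0.8 N) or (x of tin_3_mid in the frame of scoop between -0.105 and 0.11 m and y of tin_3_mid in the frame of scoop between -0.08 and 0.08 m and z of tin_3_mid in the frame of scoop between 0 and 0.06 m)) and ((horizontal distance between tin_4 and spill_tray below 0.09 m and z of tin_4 in the frame of spill_tray below 0.02 m and angle between tin_4's own z axis and vertical below 0.2 rad and contact force between tin_4 and spill_tray above 0.8 N) or (x of tin_4_mid in the frame of scoop between -0.105 and 0.11 m and y of tin_4_mid in the frame of scoop between -0.08 and 0.08 m and z of tin_4_mid in the frame of scoop between 0 and 0.06 m)) and ((horizontal distance between tin_5 and spill_tray below 0.09 m and z of tin_5 in the frame of spill_tray below 0.02 m and angle between tin_5's own z axis and vertical below 0.2 rad and contact force between tin_5 and spill_tray above 0.8 N) or (x of tin_5_mid in the frame of scoop between -0.105 and 0.11 m and y of tin_5_mid in the frame of scoop between -0.08 and 0.08 m and z of tin_5_mid in the frame of scoop between 0 and 0.06 m)) and ((horizontal distance between tin_6 and spill_tray below 0.09 m and z of tin_6 in the frame of spill_tray below 0.02 m and angle between tin_6's own z axis and vertical below 0.2 rad and contact force between tin_6 and spill_tray above 0.8 N) or (x of tin_6_mid in the frame of scoop between -0.105 and 0.11 m and y of tin_6_mid in the frame of scoop between -0.08 and 0.08 m and z of tin_6_mid in the frame of scoop between 0 and 0.06 m))), for 0.05 s.
3. the scoop is tipped by more than 15 degrees, its open edge over the scrap bin (x of scoop_lip in the frame of bin between -0.125 and 0.125 m and y of scoop_lip in the frame of bin between -0.105 and 0.105 m and z of scoop_lip in the frame of bin between 0.03 and 0.4 m and angle between scoop's own z axis and vertical above 0.26 rad), for 0.05 s.
4. all the empties are in the scrap bin, the full ones still in the spill tray (((horizontal distance between tin_1 and spill_tray below 0.09 m and z of tin_1 in the frame of spill_tray below 0.02 m and angle between tin_1's own z axis and vertical below 0.2 rad and contact force between tin_1 and spill_tray above 0.8 N) or (x of tin_1_mid in the frame of bin between -0.125 and 0.125 m and y of tin_1_mid in the frame of bin between -0.105 and 0.105 m and z of tin_1_mid in the frame of bin between 0 and 0.11 m)) and ((horizontal distance between tin_2 and spill_tray below 0.09 m and z of tin_2 in the frame of spill_tray below 0.02 m and angle between tin_2's own z axis and vertical below 0.2 rad and contact force between tin_2 and spill_tray above 0.8 N) or (x of tin_2_mid in the frame of bin between -0.125 and 0.125 m and y of tin_2_mid in the frame of bin between -0.105 and 0.105 m and z of tin_2_mid in the frame of bin between 0 and 0.11 m)) and ((horizontal distance between tin_3 and spill_tray below 0.09 m and z of tin_3 in the frame of spill_tray below 0.02 m and angle between tin_3's own z axis and vertical below 0.2 rad and contact force between tin_3 and spill_tray above 0.8 N) or (x of tin_3_mid in the frame of bin between -0.125 and 0.125 m and y of tin_3_mid in the frame of bin between -0.105 and 0.105 m and z of tin_3_mid in the frame of bin between 0 and 0.11 m)) and ((horizontal distance between tin_4 and spill_tray below 0.09 m and z of tin_4 in the frame of spill_tray below 0.02 m and angle between tin_4's own z axis and vertical below 0.2 rad and contact force between tin_4 and spill_tray above 0.8 N) or (x of tin_4_mid in the frame of bin between -0.125 and 0.125 m and y of tin_4_mid in the frame of bin between -0.105 and 0.105 m and z of tin_4_mid in the frame of bin between 0 and 0.11 m)) and ((horizontal distance between tin_5 and spill_tray below 0.09 m and z of tin_5 in the frame of spill_tray below 0.02 m and angle between tin_5's own z axis and vertical below 0.2 rad and contact force between tin_5 and spill_tray above 0.8 N) or (x of tin_5_mid in the frame of bin between -0.125 and 0.125 m and y of tin_5_mid in the frame of bin between -0.105 and 0.105 m and z of tin_5_mid in the frame of bin between 0 and 0.11 m)) and ((horizontal distance between tin_6 and spill_tray below 0.09 m and z of tin_6 in the frame of spill_tray below 0.02 m and angle between tin_6's own z axis and vertical below 0.2 rad and contact force between tin_6 and spill_tray above 0.8 N) or (x of tin_6_mid in the frame of bin between -0.125 and 0.125 m and y of tin_6_mid in the frame of bin between -0.105 and 0.105 m and z of tin_6_mid in the frame of bin between 0 and 0.11 m))), for 0.2 s.
At the end, for the whole second after the job is handed in: Every full tin stands upright (within 0.2 rad) and still on the floor of the spill tray, every empty one is inside the scrap bin below its rim, and the scoop rests flat and still on the mat, its origin within 90 mm along and 50 mm across of the mat's (((horizontal distance between tin_1 and spill_tray below 0.09 m and z of tin_1 in the frame of spill_tray below 0.02 m and angle between tin_1's own z axis and vertical below 0.2 rad and contact force between tin_1 and spill_tray above 0.8 N and linear speed of tin_1 below 0.02 m/s) or (x of tin_1_mid in the frame of bin between -0.125 and 0.125 m and y of tin_1_mid in the frame of bin between -0.105 and 0.105 m and z of tin_1_mid in the frame of bin between 0 and 0.11 m and contact force between tin_1 and bin below 1.1 N)) and ((horizontal distance between tin_2 and spill_tray below 0.09 m and z of tin_2 in the frame of spill_tray below 0.02 m and angle between tin_2's own z axis and vertical below 0.2 rad and contact force between tin_2 and spill_tray above 0.8 N and linear speed of tin_2 below 0.02 m/s) or (x of tin_2_mid in the frame of bin between -0.125 and 0.125 m and y of tin_2_mid in the frame of bin between -0.105 and 0.105 m and z of tin_2_mid in the frame of bin between 0 and 0.11 m and contact force between tin_2 and bin below 1.1 N)) and ((horizontal distance between tin_3 and spill_tray below 0.09 m and z of tin_3 in the frame of spill_tray below 0.02 m and angle between tin_3's own z axis and vertical below 0.2 rad and contact force between tin_3 and spill_tray above 0.8 N and linear speed of tin_3 below 0.02 m/s) or (x of tin_3_mid in the frame of bin between -0.125 and 0.125 m and y of tin_3_mid in the frame of bin between -0.105 and 0.105 m and z of tin_3_mid in the frame of bin between 0 and 0.11 m and contact force between tin_3 and bin below 1.1 N)) and ((horizontal distance between tin_4 and spill_tray below 0.09 m and z of tin_4 in the frame of spill_tray below 0.02 m and angle between tin_4's own z axis and vertical below 0.2 rad and contact force between tin_4 and spill_tray above 0.8 N and linear speed of tin_4 below 0.02 m/s) or (x of tin_4_mid in the frame of bin between -0.125 and 0.125 m and y of tin_4_mid in the frame of bin between -0.105 and 0.105 m and z of tin_4_mid in the frame of bin between 0 and 0.11 m and contact force between tin_4 and bin below 1.1 N)) and ((horizontal distance between tin_5 and spill_tray below 0.09 m and z of tin_5 in the frame of spill_tray below 0.02 m and angle between tin_5's own z axis and vertical below 0.2 rad and contact force between tin_5 and spill_tray above 0.8 N and linear speed of tin_5 below 0.02 m/s) or (x of tin_5_mid in the frame of bin between -0.125 and 0.125 m and y of tin_5_mid in the frame of bin between -0.105 and 0.105 m and z of tin_5_mid in the frame of bin between 0 and 0.11 m and contact force between tin_5 and bin below 1.1 N)) and ((horizontal distance between tin_6 and spill_tray below 0.09 m and z of tin_6 in the frame of spill_tray below 0.02 m and angle between tin_6's own z axis and vertical below 0.2 rad and contact force between tin_6 and spill_tray above 0.8 N and linear speed of tin_6 below 0.02 m/s) or (x of tin_6_mid in the frame of bin between -0.125 and 0.125 m and y of tin_6_mid in the frame of bin between -0.105 and 0.105 m and z of tin_6_mid in the frame of bin between 0 and 0.11 m and contact force between tin_6 and bin below 1.1 N)) and contact force between each of tin_1, tin_2, tin_3, tin_4, tin_5, tin_6 and the fingers below 0.05 N and x of scoop in the frame of mat between -0.05 and 0.05 m and y of scoop in the frame of mat between -0.09 and 0.09 m and z of scoop in the frame of mat between 0 and 0.012 m and angle between scoop's own z axis and vertical below 0.05 rad and linear speed of scoop below 0.01 m/s); the robot touches nothing.
It fails at once if the rack, the bottle or the crimper is pushed away by more than 40 mm (distance of any of vial_rack, reagent_bottle, crimper from where it was at the start of the episode above 0.04 m).
It fails at once if the scrap bin or the spill tray is tipped over (angle between any of bin, spill_tray's own z axis and vertical above 0.5 rad).
Of tin_1, tin_2, tin_3, tin_4, tin_5, tin_6 only 4 to 6 are there at a start; the rules pass over those that are not, and their reading is None.
At some moment in a run one of tin_1, tin_2, tin_3, tin_4, tin_5, tin_6, spill_tray, bin may be knocked a few centimetres aside while the robot is not near it.
It also fails if it takes over 210 s, if anything falls off the work surface, if the arm or the gripper's body presses on something with over 40 N, if the wrist force passes 120 N, or if a joint passes its speed limit or range.

ROBOT

A 6-joint arm with a two-finger parallel gripper is mounted at the origin on the work surface. World frame = base frame: x ahead of the robot, y to its left, z up, the work surface at z = 0. Lengths are in m, angles in rad, forces in N, time in s.
With the tool pointing down it reaches from about 0.35 to 0.775 m from the base axis. Payload 7.3 kg.
Tool frame: the origin (TCP) lies at the centre of the arm's flange, where the gripper is bolted on; the fingertips stand 178 mm ahead of it and the grasp point (between the pads) lies 159 mm ahead of it; x points along the fingers, y is the direction in which the jaws open and shut, and the axes are right-handed (so a half turn about x gives the same grasp; the last joint's range is limited). The gripper opens to 92 mm and grips with 3 to 60 N. Pads are 19 mm wide; open, the fingers measure 130 mm over their backs; the gripper's body (75 mm by 190 mm) begins 47 mm behind the grasp point.
Start: joints at [-0.146, 0.342, 1.524, -0, 1.275, -0.146], TCP at [0.525, 0, 0.405] pointing down, gripper open.
Joint ranges: [-2.53, 2.53], [-0.77, 2.02], [0.04, 2.7], [-1, 4.14], [0.28, 2.66], [-3.11, 3.11]. Speed limits (rad/s): [2.57, 2.57, 3.14, 3.14, 3.14, 3.14].

INTERFACE

Orientations are given as a rotation vector (axis times angle).
In Python, from station import robot gives the robot as it stands.
- The arm moves only by the tool move_arm, never from a script. Its argument "motion" is a list of rows, each a list of 7 numbers: the gripper command: -1 is shut, 1 is fully open, values between are in proportion, then the shift along the tool's x, y, z in m, then the turn, a rotation vector about the tool's x, y, z in rad. In form: [[gripper, tx, ty, tz, wx, wy, wz], ...]. A call has 1 to 10 rows; each row shifts and turns the commanded pose from where the row before left it, along the tool's axes as they then stand; what a row does not reach is not made up. A row lasts 1/8 s, in which the tool goes at most 62.5 mm and 10.7 degrees, less where a joint would pass 70% of its speed; a pose out of reach is approached as far as the arm can. A call is refused whole if a number of a shift passes 0.0625 or a number of a turn 0.188, either way. A call with a gripper value outside its range is refused whole. The fingers move at their own pace and stop on an object; "force" is the grip in N (left out, the last holds). Time passes only in rows, so rows that do not move let the fingers close. It gives the time, the measured TCP pose, the force and the opening at its end, in the units of the state.
- robot.read_state(): the state, without advancing time (a new reading comes with each control period).
- robot.snapshot(name): name is "scene" or "side" or "wrist"; returns the picture (400x640x3 uint8, blue, green, red); there is no depth.
- robot.get_calibration(name): a dict with "fx", "fy", "cx", "cy" (pixels), "R" (3x3) and "t" (3): a world point X has camera coordinates R X + t; the wrist camera has in their place "hand_eye" (4x4, takes a point from camera to tool coordinates, whose origin is the TCP and whose axes are the tool frame's). Camera axes: x right, y down, z forward; pixel columns grow to the right and rows downward; lengths in m; the calibration is good to about 2 mm. A picture is of the moment at which its call begins: read the wrist's pose just before it. get_calibration takes no time and is no camera call.
- robot.close_job(): hands the job in, once; it reports no verdict.
The state is a dict: "t": time; "qpos": joint angles; "dq": joint speeds; "joint_torque": joint torques, N m; "position": TCP position; "eef_rot": TCP orientation; "force": force on the tool from outside, world axes, zero at the start; "torque": the same for the moment, N m; "gripper_width": finger opening in m.
Only numpy, scipy, OpenCV 4.12 (cv2) and the standard library are available. Lean on these libraries where they do the work, as an engineer would, in place of code of your own. Each camera call takes 0.05 s, during which the arm holds its last target.

## Working session

There is one attempt and no reset: what is moved stays moved. The work goes in short steps, Python scripts to look and compute and a tool call to move; the robot and the scene stay as the last step left them, time stands still between calls to the robot, and variables do not carry over. Pictures are saved under pics/ and viewed, and the job is handed in when it is done.

Besides the shell and the picture viewer there is one more tool, called after ">>>" as name([rows], argument=value, ...), one row to a line, values as JSON. move_arm: Moves the arm, as the interface text tells. Its arguments: {"type":"object","properties":{"motion":{"type":"array"},"force":{"type":"number"}},"required":["motion"]}

```bash
mkdir -p pics && ls && python3 - <<'E'
from station import robot
import cv2
s=robot.read_state();print(s)
for n in("scene","side","wrist"):
    cv2.imwrite(f"pics/{n}0.png",robot.snapshot(n));print(n,robot.get_calibration(n))
E
```

```text
pics
{'t': 0.0, 'qpos': array([-1.45966828e-01,  3.42727326e-01,  1.52502912e+00,  6.93844822e-06,
        1.27542636e+00, -1.46031965e-01]), 'dq': array([-0.00017957,  0.0003473 ,  0.00090835, -0.00011126,  0.00070908,
        0.00050799]), 'joint_torque': array([ 7.61924657e-04, -4.31245601e+01, -2.44219762e+01,  7.17750052e-02,
        5.59406646e-02, -1.04314388e-04]), 'position': array([5.24858225e-01, 6.14562329e-05, 4.04038143e-01]), 'eef_rot': array([ 1.20858452,  1.2105624 , -1.21019834]), 'force': array([-0.79339133,  0.51973769,  0.01607453]), 'torque': array([-0.00708975, -0.02823185,  0.01863667]), 'gripper_width': 0.09185204466808856}
scene {'fx': 368.97452486783016, 'fy': 368.97452486783016, 'cx': 321.18649001801737, 'cy': 198.6135351451331, 'R': array([[-0.60749141,  0.79429028,  0.00755833],
       [ 0.62446235,  0.4834407 , -0.61345893],
       [-0.49091847, -0.36795114, -0.78969045]]), 't': array([ 0.3458691 , -0.32555475,  1.29262904])}
side {'fx': 470.4521289659098, 'fy': 470.4521289659098, 'cx': 321.0184288652519, 'cy': 197.0921962907564, 'R': array([[ 0.86471426, -0.50209135, -0.01317262],
       [-0.25179286, -0.41065284, -0.87633589],
       [ 0.4345913 ,  0.76109692, -0.48152039]]), 't': array([-0.48025256,  0.20647832,  0.84647147])}
wrist {'fx': 356.898989675619, 'fy': 356.898989675619, 'cx': 320.08234543159415, 'cy': 198.92597299900632, 'hand_eye': array([[ 7.53924693e-04, -2.96921584e-01,  9.54901568e-01,
         1.96220626e-02],
       [ 9.99999714e-01,  1.63361637e-04, -7.38734656e-04,
         4.32865731e-04],
       [ 6.33519807e-05,  9.54901852e-01,  2.96921622e-01,
        -8.13319247e-02],
       [ 0.00000000e+00,  0.00000000e+00,  0.00000000e+00,
         1.00000000e+00]])}
```

View pics/scene0.png

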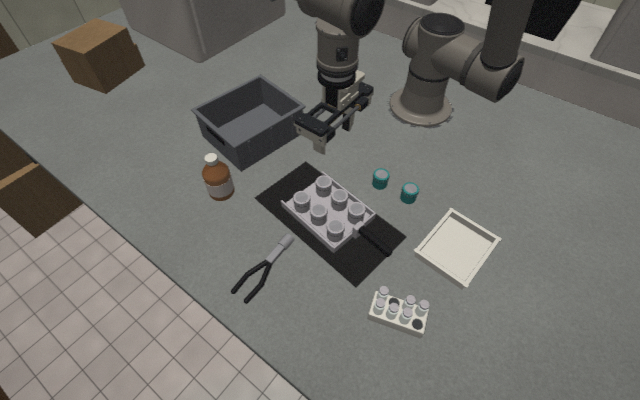

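View pics/side0.png

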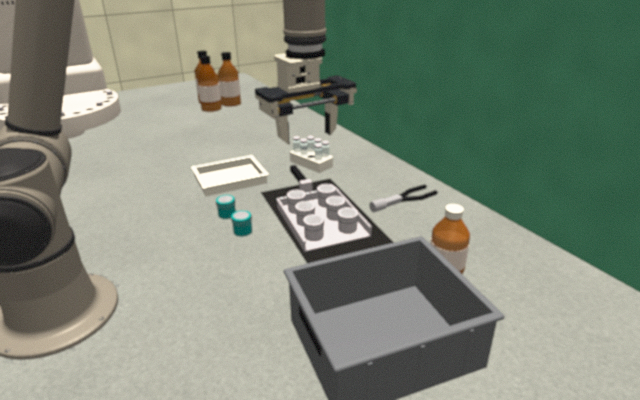

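View pics/wrist0.png

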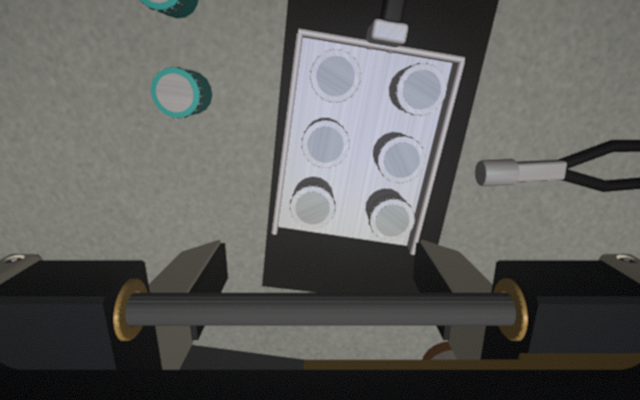

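```bash
cat > h.py <<'E'
from station import robot
import cv2, numpy as np
from scipy.spatial.transform import Rotation as Ro
def wristcam(s):
    T=np.eye(4);T[:3,:3]=Ro.from_rotvec(s["eef_rot"]).as_matrix();T[:3,3]=s["position"]
    c=robot.get_calibration("wrist");M=T@c["hand_eye"];R=M[:3,:3].T
    return dict(c,R=R,t=-R@M[:3,3])
def cam(n,s=None): return wristcam(s) if n=="wrist" else robot.get_calibration(n)
def ray(c,uv,z):
    d=c["R"].T@np.array([(uv[0]-c["cx"])/c["fx"],(uv[1]-c["cy"])/c["fy"],1]);o=-c["R"].T@c["t"]
    return o+d*(z-o[2])/d[2]
def proj(c,X):
    p=c["R"]@np.asarray(X,float)+c["t"];return np.array([c["fx"]*p[0]/p[2]+c["cx"],c["fy"]*p[1]/p[2]+c["cy"]])
def gc(s):
    M=Ro.from_rotvec(s["eef_rot"]).as_matrix();return s["position"]+.159*M[:,0],M
E
python3 - <<'E'
from h import *
s=robot.read_state();g,M=gc(s);print(g);print(M.round(3))
w=wristcam(s)
im=cv2.imread("pics/wrist0.png");b=cv2.resize(im[0:300,120:500],None,fx=2,fy=2,interpolation=cv2.INTER_CUBIC)
cv2.imwrite("pics/w0c.png",b)
for p in [(335,75),(421,88),(325,143),(401,158),(313,204),(391,218)]: print('tin',ray(w,p,.050)[:2].round(4))
for p in [(300,31),(463,59),(275,234),(413,253)]: print('lip',ray(w,p,.029)[:2].round(4))
c=cam("scene")
for p in [(453,210),(500,240),(464,284),(416,251)]: print('tray',ray(c,p,.028)[:2].round(4))
for p in [(195,112),(262,78),(304,108),(237,147)]: print('bin',ray(c,p,.11)[:2].round(4))
for p in [(381,171),(410,186)]: print('turq',ray(c,p,.044)[:2].round(4))
for p in [(305,164),(405,236),(360,279),(256,199)]: print('mat',ray(c,p,.003)[:2].round(4))
E
```

```text
[5.24736117e-01 5.80659223e-05 2.45232777e-01]
[[-0.001  1.     0.   ]
 [ 0.     0.    -1.   ]
 [-1.    -0.001 -0.   ]]
tin [0.5379 0.0924]
tin [0.615  0.0814]
tin [0.5293 0.0322]
tin [0.6014 0.018 ]
tin [ 0.5177 -0.0279]
tin [ 0.5955 -0.0425]
lip [0.5064 0.1309]
lip [0.6575 0.1071]
lip [ 0.4761 -0.0687]
lip [ 0.6264 -0.0911]
tray [0.3725 0.2903]
tray [0.3866 0.4241]
tray [0.553 0.402]
tray [0.5435 0.2723]
bin [ 0.5783 -0.4647]
bin [ 0.3309 -0.4258]
bin [ 0.3655 -0.2219]
bin [ 0.6065 -0.261 ]
turq [0.3845 0.0711]
turq [0.383  0.1631]
mat [ 0.4659 -0.1406]
mat [0.5054 0.2254]
mat [0.6778 0.2   ]
mat [ 0.6535 -0.1647]
```

View pics/w0c.png

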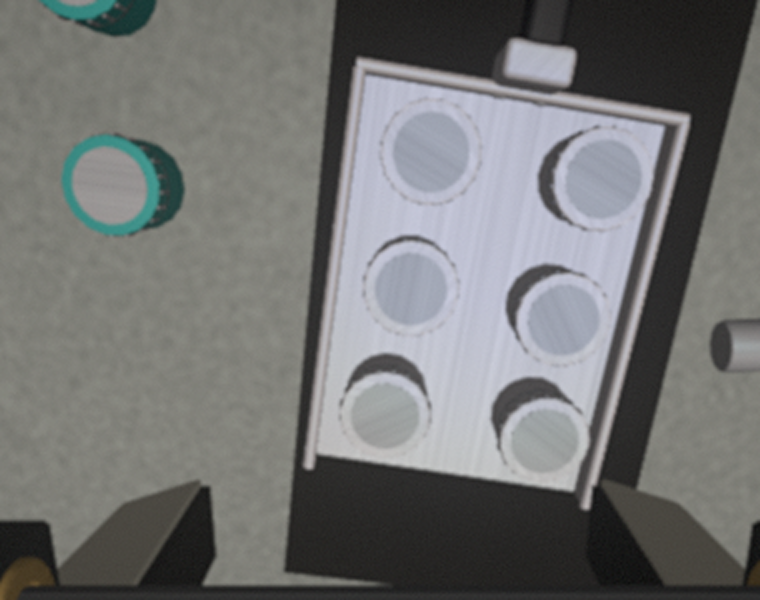

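```bash
cat > go.py <<'E'
import sys
from h import *
def go(x,y,z,th=None):
    s=robot.read_state();g,M=gc(s)
    cur=np.arctan2(M[1,1],M[0,1]);
    d=M.T@(np.array([x,y,z])-g)
    print('t %.2f g'%s['t'],g.round(4),'th %.3f'%cur,'F',s['force'].round(2),'w %.4f'%s['gripper_width'],'tq',s['joint_torque'][1:3].round(2))
    print('shift tool now',d.round(4), end=' ')
    if th is not None:
        c,sn=np.cos(th),np.sin(th);M2=np.array([[0,c,sn],[0,sn,-c],[-1,0,0]])
        rv=Ro.from_matrix(M.T@M2).as_rotvec();print('turn',rv.round(4),'shift after turn',(M2.T@(np.array([x,y,z])-g)).round(4))
if __name__=="__main__": go(*map(float,sys.argv[1:]))
E
python3 go.py .5177 -.0279 .12 -.155
```

```text
t 0.15 g [5.247e-01 1.000e-04 2.452e-01] th 0.000 F [-0.09 -0.12  0.06] w 0.0918 tq [-43.15 -24.44]
shift tool now [ 0.1252 -0.0069  0.028 ] turn [ 1.55e-01 -1.00e-04  1.10e-03] shift after turn [ 0.1252 -0.0026  0.0287]
```

>>> move_arm([
  [0.35,0,0,0,0.155,0,0],
  [0.35,0.045,-0.0026,0.0287,0,0,0],
  [0.35,0.04,0,0,0,0,0],
  [0.35,0.04,0,0,0,0,0],
  [0.35,0,0,0,0,0,0],
  [0.35,0,0,0,0,0,0],
], force=15)

```text
t: 0.9
position: [0.5186, -0.028, 0.281]
eef_rot: [1.323, 1.13, -1.321]
force: [0.3, 0.3, 0.3]
gripper_width: 0.0619
```

```bash
python3 go.py .5177 -.0279 .053 -.155; python3 - <<'E'
from h import *
cv2.imwrite("pics/s1.png",robot.snapshot("side")[90:330,180:480]);cv2.imwrite("pics/w1.png",robot.snapshot("wrist"))
E
```

```text
t 0.90 g [ 0.5189 -0.0281  0.122 ] th -0.155 F [0.26 0.27 0.28] w 0.0619 tq [-43.57 -19.09]
shift tool now [ 0.069  -0.0013  0.    ] turn [ 0.0001  0.0001 -0.0018] shift after turn [ 0.069  -0.0012  0.    ]
```

View pics/w1.png

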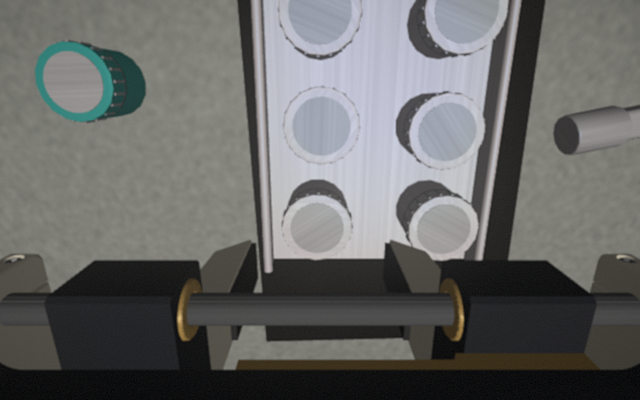

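```bash
python3 - <<'E'
from h import *
s=robot.read_state();w=wristcam(s)
for n,p in dict(C=(321.5,124),D=(446,130),E=(317,228),F=(443,227),A=(319,15)).items(): print(n,ray(w,p,.050)[:2].round(4))
for _ in range(5): robot.snapshot("side");print(robot.read_state()['force'].round(2))
E
```

```text
C [0.5298 0.0323]
D [0.6015 0.0176]
E [ 0.517  -0.0317]
F [ 0.5965 -0.0435]
A [0.5373 0.0892]
[-0.36 -1.46 -0.27]
[ 0.01 -0.24 -0.27]
[ 0.04 -0.55 -0.2 ]
[0.22 0.08 0.51]
[0.47 0.64 0.35]
```

>>> move_arm([
  [0.35,0.035,-0.001,0.002,0,0,0],
  [0.35,0.034,0,0,0,0,0],
  [0.35,0,0,0,0,0,0],
  [-1,0,0,0,0,0,0],
  [-1,0,0,0,0,0,0],
  [-1,0,0,0,0,0,0],
  [-1,0,0,0,0,0,0],
], force=15)

```text
t: 2.12
position: [0.5171, -0.0298, 0.2121]
eef_rot: [1.323, 1.13, -1.321]
force: [-0.7, -0.1, 6.8]
gripper_width: 0.0435
```

>>> move_arm([
  [-1,-0.02,0,0,0,0,0],
  [-1,-0.03,0,0,0,0,0],
  [-1,-0.02,0,0,0,0,0],
  [-1,0,0,0,0,0,0],
  [-1,0,0,0,0,0,0],
])

```text
t: 2.75
position: [0.5163, -0.0297, 0.28]
eef_rot: [1.322, 1.133, -1.323]
force: [-0.0, -0.3, -2.0]
gripper_width: 0.0435
```

```bash
cat > wt.py <<'E'
from h import *
import sys
F=[];T=[]
for i in range(14):
    im=robot.snapshot("side");s=robot.read_state();F.append(s['force']);T.append(s['joint_torque'][:3])
print('meanF',np.mean(F,0).round(2),'sd',np.std(F,0).round(2),'tq',np.mean(T,0).round(2),'w %.4f'%s['gripper_width'],gc(s)[0].round(4))
cv2.imwrite(f"pics/{sys.argv[1]}.png",im)
E
python3 wt.py wtE
```

```text
meanF [ 0.14  0.05 -1.44] sd [0.34 0.48 0.36] tq [  0.   -45.76 -20.39] w 0.0435 [ 0.5167 -0.0298  0.1217]
```

View pics/wtE.png

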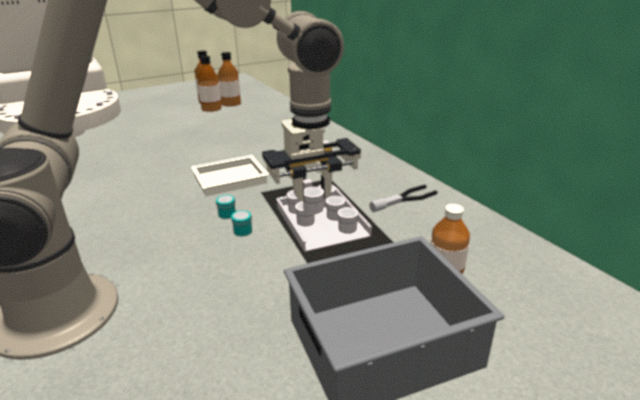

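>>> move_arm([
  [-1,-0.02,0,0,-0.162,0,0],
  [-1,-0.02,0,0,-0.162,0,0],
  [-1,-0.02,0,0,-0.162,0,0],
  [-1,-0.02,0,0,-0.162,0,0],
  [-1,0,0,0,-0.162,0,0],
  [-1,0,0,0,-0.162,0,0],
  [-1,0,0,0,-0.162,0,0],
  [-1,0,0,0,-0.162,0,0],
  [-1,0,0,0,-0.162,0,0],
  [-1,0,0,0,-0.162,0,0],
])

```text
t: 4.7
position: [0.5166, -0.0297, 0.3607]
eef_rot: [0.079, 1.569, -0.079]
force: [0.0, -0.0, -1.4]
gripper_width: 0.0436
```

```bash
python3 go.py .464 .28 .2 1.466
```

```text
t 4.70 g [ 0.5166 -0.0297  0.2017] th 1.470 F [ 0.01 -0.02 -1.37] w 0.0436 tq [-43.89 -23.54]
shift tool now [ 0.0017  0.3029 -0.0834] turn [0.0043 0.     0.    ] shift after turn [ 0.0017  0.3025 -0.0847]
```

>>> move_arm([
  [-1,0,0.05,-0.014,0,0,0],
  [-1,0,0.05,-0.014,0,0,0],
  [-1,0,0.05,-0.014,0,0,0],
  [-1,0,0.05,-0.014,0,0,0],
  [-1,0,0.05,-0.014,0,0,0],
  [-1,0,0.05,-0.014,0,0,0],
  [-1,0,0,0,0,0,0],
  [-1,0,0,0,0,0,0],
])

```text
t: 5.7
position: [0.4648, 0.2772, 0.3606]
eef_rot: [0.082, 1.569, -0.083]
force: [-0.1, -1.3, -1.4]
gripper_width: 0.0435
```

```bash
python3 - <<'E'
from h import *
s=robot.read_state();np.save('s2.npy',[s],allow_pickle=True)
cv2.imwrite("pics/w2.png",robot.snapshot("wrist"));cv2.imwrite("pics/sc2.png",robot.snapshot("scene"))
E
python3 go.py .464 .347 .1 1.466
```

```text
t 5.80 g [0.4652 0.2763 0.2017] th 1.464 F [ 0.41  0.01 -1.22] w 0.0433 tq [-46.26 -23.86]
shift tool now [ 0.1017  0.0702 -0.0087] turn [-0.0023  0.      0.0004] shift after turn [ 0.1017  0.0702 -0.0085]
```

View pics/w2.png

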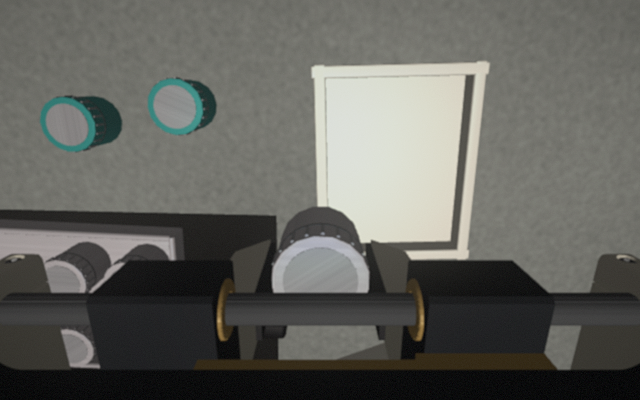

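View pics/sc2.png

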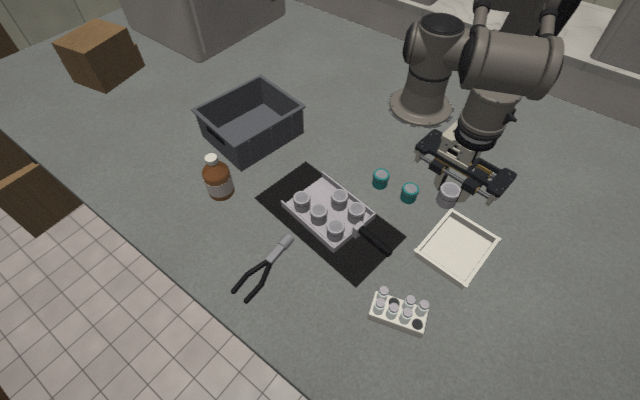

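```bash
python3 - <<'E'
from h import *
s=np.load('s2.npy',allow_pickle=True)[0];w=wristcam(s)
for p in [(312,67),(488,63),(469,259)]: print(ray(w,p,.028)[:2].round(4))
a=ray(w,(312,67),.028);b=ray(w,(469,259),.028);print('c',(a+b)[:2]/2)
for p in [(65,123),(175,107)]:print('turq',ray(w,p,.044)[:2])
E
```

```text
[0.3677 0.2813]
[0.3798 0.4253]
[0.5572 0.413 ]
c [0.46241527 0.34715195]
turq [0.3900874  0.07593639]
turq [0.38707196 0.16824441]
```

```bash
python3 go.py .516 .343 .054 1.49
```

```text
t 5.80 g [0.4652 0.2763 0.2017] th 1.464 F [ 0.41  0.01 -1.22] w 0.0433 tq [-46.26 -23.86]
shift tool now [0.1477 0.0718 0.0434] turn [-0.0263  0.      0.0004] shift after turn [0.1477 0.0706 0.0453]
```

>>> move_arm([
  [-1,0,0,0,-0.026,0,0],
  [-1,0,0.035,0.023,0,0,0],
  [-1,0,0.0355,0.0225,0,0,0],
  [-1,0.03,0,0,0,0,0],
  [-1,0.04,0,0,0,0,0],
  [-1,0.04,0,0,0,0,0],
  [-1,0.02,0,0,0,0,0],
  [-1,0,0,0,0,0,0],
  [-1,0,0,0,0,0,0],
])

```text
t: 6.92
position: [0.5165, 0.3438, 0.2319]
eef_rot: [0.064, 1.568, -0.062]
force: [-0.1, -0.2, -1.6]
gripper_width: 0.0432
```

```bash
python3 go.py .516 .343 .052 1.49
```

```text
t 6.92 g [0.5168 0.344  0.0729] th 1.491 F [-0.07 -0.24 -1.6 ] w 0.0432 tq [-55.52 -20.43]
shift tool now [ 0.0209 -0.0011 -0.0007] turn [ 0.0006  0.0017 -0.0009] shift after turn [ 0.0209 -0.001  -0.0007]
```

>>> move_arm([
  [-1,0.015,0,0,0,0,0],
  [-1,0.006,0,0,0,0,0],
  [-1,0,0,0,0,0,0],
  [0.35,0,0,0,0,0,0],
  [0.35,0,0,0,0,0,0],
  [0.35,0,0,0,0,0,0],
])

```text
t: 7.68
position: [0.5159, 0.3441, 0.2099]
eef_rot: [0.063, 1.57, -0.063]
force: [-0.1, -0.4, -0.7]
gripper_width: 0.0615
```

>>> move_arm([
  [0.35,-0.03,0,0,0,0,0],
  [0.35,-0.05,0,0,0,0,0],
  [0.35,-0.06,0,0,0,0,0],
  [0.35,0,0,-0.05,0.162,0,0],
  [0.35,0,0,0,0.162,0,0],
  [0.35,0,0,0,0.162,0,0],
  [0.35,0,0,0,0.162,0,0],
  [0.35,0,0,0,0.162,0,0],
  [0.35,0,0,0,0.162,0,0],
  [0.35,0,0,0,0.162,0,0],
])

```text
t: 8.93
position: [0.466, 0.3481, 0.3498]
eef_rot: [0.947, 1.355, -0.946]
force: [0.5, 0.1, -0.1]
gripper_width: 0.0621
```

```bash
python3 - <<'E'
from h import *
im=robot.snapshot("scene");cv2.imwrite("pics/sc3.png",cv2.resize(im[150:300,240:510],None,fx=2.5,fy=2.5))
E
python3 go.py .53 .06 .15 -.155
```

```text
t 8.97 g [0.466  0.3481 0.1908] th 0.345 F [0.94 0.63 0.28] w 0.0622 tq [-49.87 -23.55]
shift tool now [ 0.0408 -0.0373  0.2927] turn [ 5.003e-01 -2.000e-04 -3.000e-04] shift after turn [0.0408 0.1077 0.2748]
```

View pics/sc3.png

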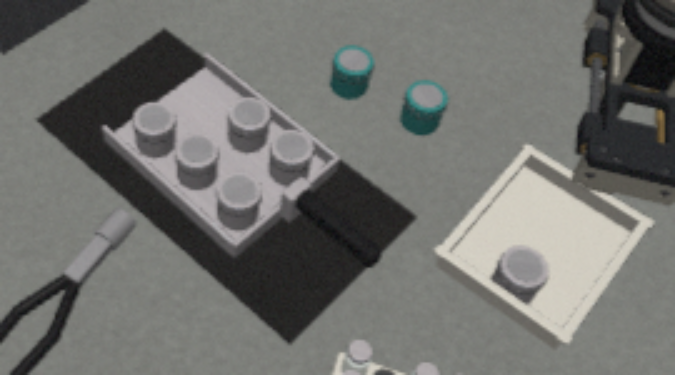

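```bash
python3 go.py .596 -.043 .19 -.155
```

```text
t 8.97 g [0.466  0.3481 0.1908] th 0.345 F [0.94 0.63 0.28] w 0.0622 tq [-49.87 -23.55]
shift tool now [ 0.0008 -0.0101  0.412 ] turn [ 5.003e-01 -2.000e-04 -3.000e-04] shift after turn [0.0008 0.1888 0.3663]
```

>>> move_arm([
  [0.35,0,0,0,0.167,0,0],
  [0.35,0,0,0,0.167,0,0],
  [0.35,0,0,0,0.167,0,0],
  [0.35,0,0.0269,0.0523,0,0,0],
  [0.35,0,0.0269,0.0523,0,0,0],
  [0.35,0,0.0269,0.0523,0,0,0],
  [0.35,0,0.0269,0.0523,0,0,0],
  [0.35,0,0.0269,0.0523,0,0,0],
  [0.35,0,0.0269,0.0523,0,0,0],
  [0.35,0,0.0269,0.0523,0,0,0],
])

```text
t: 10.22
position: [0.6002, -0.0432, 0.35]
eef_rot: [1.313, 1.139, -1.312]
force: [0.4, 1.3, 1.4]
gripper_width: 0.0619
```

>>> move_arm([
  [0.35,0,0,0,0,0,0],
  [0.35,0,0,0,0,0,0],
])

```text
t: 10.48
position: [0.5996, -0.0411, 0.3495]
eef_rot: [1.314, 1.139, -1.314]
force: [-0.6, 0.0, -0.4]
gripper_width: 0.0617
```

```bash
python3 go.py .596 -.043 .055 -.155; python3 - <<'E'
from h import *
s=robot.read_state();np.save('s4.npy',[s],allow_pickle=True)
cv2.imwrite("pics/w4.png",robot.snapshot("wrist"))
E
```

```text
t 10.47 g [ 0.5995 -0.0411  0.1905] th -0.143 F [-0.57  0.05 -0.4 ] w 0.0617 tq [-51.49 -24.26]
shift tool now [ 0.1355 -0.0031  0.0025] turn [ 0.0117 -0.0005  0.0007] shift after turn [ 0.1355 -0.0032  0.0025]
```

View pics/w4.png

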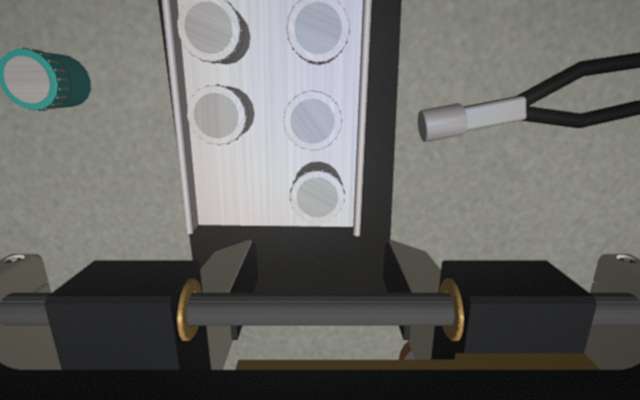

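```bash
python3 - <<'E'
from h import *
s=np.load('s4.npy',allow_pickle=True)[0];w=wristcam(s)
for n,p in dict(A=(208,28),B=(317.5,27),C=(216.5,115),D=(313,120.5),F=(317.5,197)).items(): print(n,ray(w,p,.050)[:2].round(4))
for p in [(191,233),(358,235)]: print('lip',ray(w,p,.029)[:2].round(4))
E
```

```text
A [0.5377 0.0915]
B [0.6153 0.0809]
C [0.5298 0.0313]
D [0.6024 0.0167]
F [ 0.5969 -0.0447]
lip [ 0.4768 -0.0685]
lip [ 0.627  -0.0921]
```

>>> move_arm([
  [0.35,0.04,-0.0023,0.0035,0.012,0,0],
  [0.35,0.05,0,0,0,0,0],
  [0.35,0.045,0,0,0,0,0],
  [0.35,0,0,0,0,0,0],
  [-1,0,0,0,0,0,0],
  [-1,0,0,0,0,0,0],
  [-1,0,0,0,0,0,0],
  [-1,0,0,0,0,0,0],
])

```text
t: 11.52
position: [0.5976, -0.0443, 0.217]
eef_rot: [1.325, 1.129, -1.32]
force: [-0.8, 1.6, 7.4]
gripper_width: 0.0437
```

>>> move_arm([
  [-1,-0.02,0,0,0,0,0],
  [-1,-0.03,0,0,0,0,0],
  [-1,-0.02,0,0,0,0,0],
  [-1,0,0,0,0,0,0],
  [-1,0,0,0,0,0,0],
])

```text
t: 12.15
position: [0.5967, -0.0444, 0.2841]
eef_rot: [1.323, 1.132, -1.324]
force: [0.4, 0.2, -0.9]
gripper_width: 0.0436
```

```bash
python3 wt.py wtF
```

```text
meanF [ 0.21 -0.11 -1.48] sd [0.45 0.49 0.5 ] tq [  0.   -53.73 -22.37] w 0.0432 [ 0.5971 -0.0444  0.1257]
```

>>> move_arm([
  [-1,-0.02,0,0,-0.1645,0,0],
  [-1,-0.02,0,0,-0.1645,0,0],
  [-1,-0.02,0,0,-0.1645,0,0],
  [-1,-0.02,0,0,-0.1645,0,0],
  [-1,0,0,0,-0.1645,0,0],
  [-1,0,0,0,-0.1645,0,0],
  [-1,0,0,0,-0.1645,0,0],
  [-1,0,0,0,-0.1645,0,0],
  [-1,0,0,0,-0.1645,0,0],
  [-1,0,0,0,-0.1645,0,0],
])

```text
t: 14.1
position: [0.597, -0.0444, 0.3648]
eef_rot: [0.06, 1.57, -0.06]
force: [0.7, 0.2, -1.4]
gripper_width: 0.0429
```

```bash
python3 go.py .4635 .29 .2 1.49
```

```text
t 14.10 g [ 0.597  -0.0444  0.2058] th 1.494 F [ 0.72  0.23 -1.44] w 0.0429 tq [-52.24 -24.78]
shift tool now [ 0.0057  0.3232 -0.1586] turn [ 0.0044  0.0001 -0.    ] shift after turn [ 0.0058  0.3225 -0.1601]
```

>>> move_arm([
  [-1,0,0.046,-0.0227,0,0,0],
  [-1,0,0.046,-0.0227,0,0,0],
  [-1,0,0.046,-0.0227,0,0,0],
  [-1,0,0.046,-0.0227,0,0,0],
  [-1,0,0.046,-0.0227,0,0,0],
  [-1,0,0.046,-0.0227,0,0,0],
  [-1,0,0.046,-0.0227,0,0,0],
  [-1,0,0,0,0,0,0],
  [-1,0,0,0,0,0,0],
])

```text
t: 15.22
position: [0.465, 0.2893, 0.3647]
eef_rot: [0.063, 1.57, -0.064]
force: [0.9, -0.2, -0.8]
gripper_width: 0.0436
```

```bash
python3 - <<'E'
from h import *
s=robot.read_state();w=wristcam(s)
cv2.imwrite("pics/w5.png",robot.snapshot("wrist"))
for X in [(.3725,.2813,.028)]:print(proj(w,X))
E
python3 go.py .4635 .347 .056 1.49
```

```text
[300.87605495  74.01067033]
t 15.28 g [0.4653 0.2888 0.2057] th 1.489 F [ 1.33  1.1  -1.92] w 0.0435 tq [-46.94 -24.03]
shift tool now [ 0.1497  0.0579 -0.0067] turn [-0.0015  0.0003  0.0004] shift after turn [ 0.1497  0.0579 -0.0065]
```

View pics/w5.png

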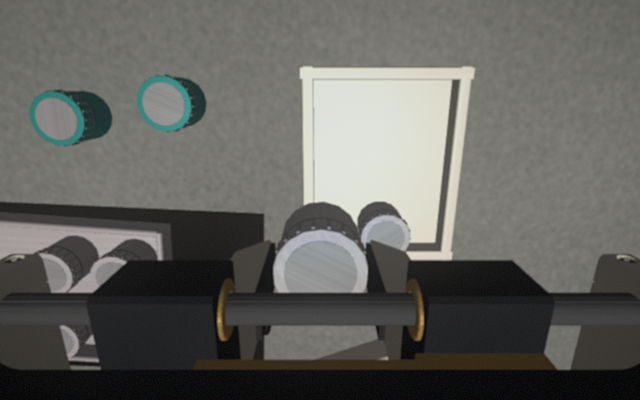

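>>> move_arm([
  [-1,0,0.03,-0.004,0,0,0],
  [-1,0,0.028,-0.0025,0,0,0],
  [-1,0.03,0,0,0,0,0],
  [-1,0.04,0,0,0,0,0],
  [-1,0.04,0,0,0,0,0],
  [-1,0.03,0,0,0,0,0],
  [-1,0.01,0,0,0,0,0],
  [-1,0,0,0,0,0,0],
  [-1,0,0,0,0,0,0],
])

```text
t: 16.4
position: [0.464, 0.3475, 0.2157]
eef_rot: [0.066, 1.568, -0.064]
force: [0.3, -0.0, -1.8]
gripper_width: 0.0433
```

```bash
python3 go.py .4635 .347 .056 1.49
```

```text
t 16.40 g [0.4642 0.3477 0.0567] th 1.488 F [ 0.29 -0.03 -1.76] w 0.0433 tq [-52.76 -19.01]
shift tool now [ 0.0007 -0.0008 -0.0007] turn [-0.002   0.0016 -0.0011] shift after turn [ 0.0007 -0.0008 -0.0007]
```

Still hanging (−1.8 N); touch down a little further, then release.

>>> move_arm([
  [-1,0.003,0,0,0,0,0],
  [-1,0,0,0,0,0,0],
])

```text
t: 16.65
position: [0.4638, 0.348, 0.2131]
eef_rot: [0.065, 1.567, -0.063]
force: [0.1, -1.4, 6.3]
gripper_width: 0.0433
```

```bash
python3 go.py .4635 .347 .056 1.49
```

```text
t 16.65 g [0.4643 0.3482 0.0541] th 1.489 F [ 0.08 -1.42  6.28] w 0.0433 tq [-49.75 -17.7 ]
shift tool now [-0.0019 -0.0012 -0.0007] turn [-0.001   0.0028 -0.0015] shift after turn [-0.0019 -0.0012 -0.0007]
```

Contact. Release and return to the next tin.

>>> move_arm([
  [0.35,0,0,0,0,0,0],
  [0.35,0,0,0,0,0,0],
  [0.35,0,0,0,0,0,0],
  [0.35,-0.03,0,0,0,0,0],
  [0.35,-0.05,0,0,0,0,0],
  [0.35,-0.06,0,0,0,0,0],
  [0.35,0,0,0,0.1645,0,0],
  [0.35,0,0,0,0.1645,0,0],
  [0.35,0,0,0,0.1645,0,0],
  [0.35,0,0,0,0.1645,0,0],
])

```text
t: 17.9
position: [0.4631, 0.3479, 0.3516]
eef_rot: [0.583, 1.491, -0.583]
force: [-0.6, -0.7, -0.1]
gripper_width: 0.0619
```

>>> move_arm([
  [0.35,0,0,0,0.1645,0,0],
  [0.35,0,0,0,0.1645,0,0],
  [0.35,0,0,0,0.1645,0,0],
  [0.35,0,0,0,0.1645,0,0],
  [0.35,0,0,0,0.1645,0,0],
  [0.35,0,0,0,0.1645,0,0],
  [0.35,0,0,0,0,0,0],
])

```text
t: 18.77
position: [0.4632, 0.3478, 0.3516]
eef_rot: [1.322, 1.132, -1.322]
force: [0.5, -0.3, -0.5]
gripper_width: 0.0621
```

```bash
python3 go.py .602 .0172 .14 -.155; python3 - <<'E'
from h import *
im=robot.snapshot("scene");cv2.imwrite("pics/sc6.png",cv2.resize(im[150:300,240:510],None,fx=2.5,fy=2.5))
E
```

```text
t 18.77 g [0.4631 0.3478 0.1926] th -0.154 F [ 0.46 -0.28 -0.5 ] w 0.0621 tq [-49.68 -23.72]
shift tool now [0.0526 0.1881 0.3053] turn [0.0005 0.0002 0.0002] shift after turn [0.0526 0.1883 0.3052]
```

View pics/sc6.png

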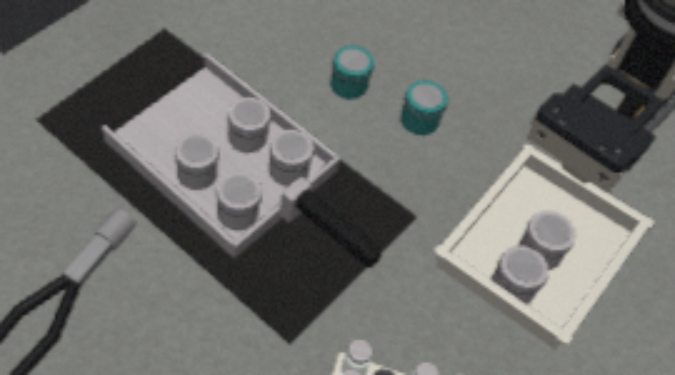

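>>> move_arm([
  [0.35,0,0.0313,0.0509,0,0,0],
  [0.35,0,0.0313,0.0509,0,0,0],
  [0.35,0,0.0313,0.0509,0,0,0],
  [0.35,0,0.0313,0.0509,0,0,0],
  [0.35,0,0.0313,0.0509,0,0,0],
  [0.35,0.02,0.0313,0.0509,0,0,0],
  [0.35,0.03,0,0,0,0,0],
  [0.35,0,0,0,0,0,0],
  [0.35,0,0,0,0,0,0],
])

```text
t: 19.95
position: [0.6013, 0.0181, 0.3029]
eef_rot: [1.322, 1.132, -1.321]
force: [0.1, 0.8, 0.3]
gripper_width: 0.0621
```

```bash
python3 go.py .602 .0172 .055 -.155
```

```text
t 19.95 g [0.6015 0.0181 0.1439] th -0.154 F [0.06 0.78 0.3 ] w 0.0621 tq [-51.26 -21.86]
shift tool now [0.0889 0.0006 0.0008] turn [ 0.0012 -0.0002 -0.0011] shift after turn [0.0889 0.0007 0.0008]
```

>>> move_arm([
  [0.35,0.045,0.0006,0.0008,0,0,0],
  [0.35,0.044,0,0,0,0,0],
  [0.35,0,0,0,0,0,0],
  [-1,0,0,0,0,0,0],
  [-1,0,0,0,0,0,0],
  [-1,0,0,0,0,0,0],
  [-1,0,0,0,0,0,0],
])

```text
t: 20.82
position: [0.6022, 0.0167, 0.2152]
eef_rot: [1.325, 1.129, -1.32]
force: [-0.6, 0.9, 7.8]
gripper_width: 0.0434
```

>>> move_arm([
  [-1,-0.02,0,0,0,0,0],
  [-1,-0.03,0,0,0,0,0],
  [-1,-0.02,0,0,0,0,0],
  [-1,0,0,0,0,0,0],
  [-1,0,0,0,0,0,0],
])

```text
t: 21.45
position: [0.6013, 0.0165, 0.2823]
eef_rot: [1.323, 1.132, -1.324]
force: [0.5, -0.1, -1.3]
gripper_width: 0.0432
```

```bash
python3 wt.py wtD
```

```text
meanF [ 0.06  0.09 -1.76] sd [0.55 0.38 0.53] tq [  0.   -54.08 -22.39] w 0.0430 [0.6016 0.0165 0.1239]
```

>>> move_arm([
  [-1,-0.02,0,0,-0.1645,0,0],
  [-1,-0.02,0,0,-0.1645,0,0],
  [-1,-0.02,0,0,-0.1645,0,0],
  [-1,-0.02,0,0,-0.1645,0,0],
  [-1,0,0,0,-0.1645,0,0],
  [-1,0,0,0,-0.1645,0,0],
  [-1,0,0,0,-0.1645,0,0],
  [-1,0,0,0,-0.1645,0,0],
  [-1,0,0,0,-0.1645,0,0],
  [-1,0,0,0,-0.1645,0,0],
])

```text
t: 23.4
position: [0.6015, 0.0166, 0.3629]
eef_rot: [0.06, 1.57, -0.06]
force: [-0.6, 0.0, -0.9]
gripper_width: 0.0432
```

```bash
python3 go.py .4105 .29 .2 1.49
```

```text
t 23.40 g [0.6015 0.0165 0.2039] th 1.494 F [-0.6   0.03 -0.93] w 0.0432 tq [-52.58 -24.77]
shift tool now [ 0.0039  0.2581 -0.2113] turn [0.0044 0.     0.    ] shift after turn [ 0.0039  0.2571 -0.2125]
```

>>> move_arm([
  [-1,0,0.043,-0.0353,0,0,0],
  [-1,0,0.043,-0.0353,0,0,0],
  [-1,0,0.043,-0.0353,0,0,0],
  [-1,0,0.043,-0.0353,0,0,0],
  [-1,0,0.043,-0.0353,0,0,0],
  [-1,0,0.043,-0.0353,0,0,0],
  [-1,0,0,0,0,0,0],
  [-1,0,0,0,0,0,0],
])

```text
t: 24.4
position: [0.4117, 0.2909, 0.363]
eef_rot: [0.063, 1.569, -0.064]
force: [0.2, 0.6, -0.9]
gripper_width: 0.0436
```

```bash
python3 - <<'E'
from h import *
s=robot.read_state();w=wristcam(s)
cv2.imwrite("pics/w7.png",robot.snapshot("wrist"))
E
python3 go.py .4105 .351 .056 1.49
```

```text
t 24.45 g [0.4122 0.2904 0.204 ] th 1.488 F [-0.09  0.33 -1.21] w 0.0434 tq [-42.53 -23.3 ]
shift tool now [ 0.148   0.0603 -0.0068] turn [-0.0015  0.0007  0.0002] shift after turn [ 0.148   0.0603 -0.0066]
```

View pics/w7.png

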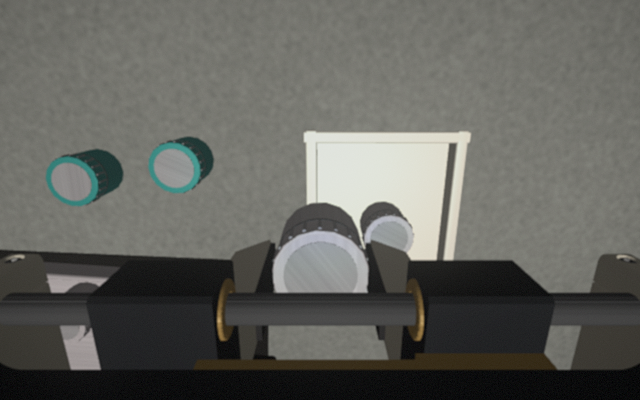

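```bash
python3 - <<'E'
from h import *
s=robot.read_state();w=wristcam(s)
print(ray(w,(388,238),.048)[:2],ray(w,(305,134),.028)[:2],ray(w,(470,133),.028)[:2])
E
```

```text
[0.46530901 0.34783305] [0.36949174 0.28135981] [0.38050587 0.42530887]
```

>>> move_arm([
  [-1,0,0.03,-0.004,0,0,0],
  [-1,0,0.03,-0.0025,0,0,0],
  [-1,0.03,0,0,0,0,0],
  [-1,0.04,0,0,0,0,0],
  [-1,0.04,0,0,0,0,0],
  [-1,0.03,0,0,0,0,0],
  [-1,0.008,0,0,0,0,0],
  [-1,0.003,0,0,0,0,0],
  [-1,0,0,0,0,0,0],
])

```text
t: 25.58
position: [0.4111, 0.3508, 0.2132]
eef_rot: [0.066, 1.568, -0.064]
force: [-0.1, -0.4, -1.8]
gripper_width: 0.0435
```

```bash
python3 go.py .4105 .351 .054 1.49
```

```text
t 25.57 g [0.4114 0.351  0.0542] th 1.488 F [-0.09 -0.35 -1.81] w 0.0435 tq [-49.21 -17.47]
shift tool now [ 0.0002 -0.0001 -0.0009] turn [-0.0024  0.0018 -0.0011] shift after turn [ 0.0002 -0.0001 -0.0009]
```

>>> move_arm([
  [-1,0.003,0,0,0,0,0],
  [-1,0,0,0,0,0,0],
  [0.35,0,0,0,0,0,0],
  [0.35,0,0,0,0,0,0],
  [0.35,0,0,0,0,0,0],
  [0.35,-0.03,0,0,0,0,0],
  [0.35,-0.05,0,0,0,0,0],
  [0.35,-0.06,0,0,0,0,0],
])

```text
t: 26.58
position: [0.4098, 0.3512, 0.3494]
eef_rot: [0.063, 1.572, -0.065]
force: [1.1, 0.6, 0.0]
gripper_width: 0.0619
```

>>> move_arm([
  [0.35,0,0,0,0.1645,0,0],
  [0.35,0,0,0,0.1645,0,0],
  [0.35,0,0,0,0.1645,0,0],
  [0.35,0,0,0,0.1645,0,0],
  [0.35,0,0,0,0.1645,0,0],
  [0.35,0,0,0,0.1645,0,0],
  [0.35,0,0,0,0.1645,0,0],
  [0.35,0,0,0,0.1645,0,0],
  [0.35,0,0,0,0.1645,0,0],
  [0.35,0,0,0,0.1645,0,0],
])

```text
t: 27.82
position: [0.41, 0.3514, 0.3487]
eef_rot: [1.327, 1.129, -1.327]
force: [-0.3, -0.0, 0.6]
gripper_width: 0.0621
```

```bash
python3 go.py .5297 .0318 .14 -.155; python3 - <<'E'
from h import *
im=robot.snapshot("scene");cv2.imwrite("pics/sc8.png",cv2.resize(im[150:300,240:510],None,fx=2.5,fy=2.5))
E
```

```text
t 27.82 g [0.4099 0.3513 0.1897] th -0.161 F [-0.33 -0.04  0.55] w 0.0621 tq [-45.71 -23.01]
shift tool now [0.0497 0.1696 0.2961] turn [-0.0063  0.0002  0.0002] shift after turn [0.0497 0.1677 0.2972]
```

View pics/sc8.png

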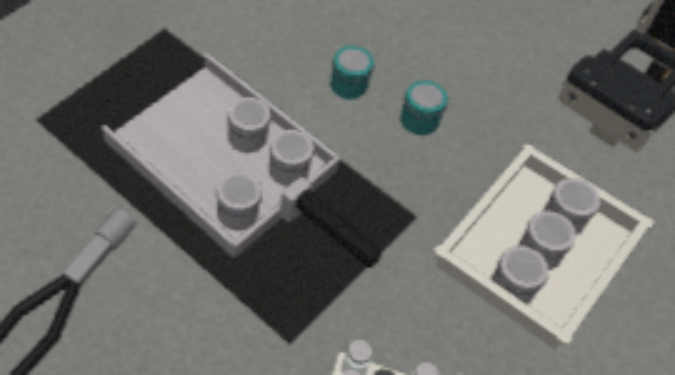

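>>> move_arm([
  [0.35,0,0.028,0.0495,-0.006,0,0],
  [0.35,0,0.028,0.0495,0,0,0],
  [0.35,0,0.028,0.0495,0,0,0],
  [0.35,0,0.028,0.0495,0,0,0],
  [0.35,0,0.028,0.0495,0,0,0],
  [0.35,0.02,0.028,0.0495,0,0,0],
  [0.35,0.03,0,0,0,0,0],
  [0.35,0,0,0,0,0,0],
  [0.35,0,0,0,0,0,0],
])

```text
t: 29.0
position: [0.5316, 0.033, 0.2998]
eef_rot: [1.318, 1.135, -1.317]
force: [0.1, 0.4, -0.0]
gripper_width: 0.0618
```

```bash
python3 go.py .5297 .0318 .055 -.155;  python3 - <<'E'
from h import *
s=robot.read_state();w=wristcam(s)
cv2.imwrite("pics/w9.png",robot.snapshot("wrist"))
E
```

```text
t 29.00 g [0.5318 0.033  0.1408] th -0.148 F [ 0.11  0.37 -0.02] w 0.0618 tq [-44.76 -20.45]
shift tool now [ 0.0857 -0.002   0.0015] turn [ 0.0069 -0.0002 -0.001 ] shift after turn [ 0.0858 -0.0019  0.0015]
```

View pics/w9.png

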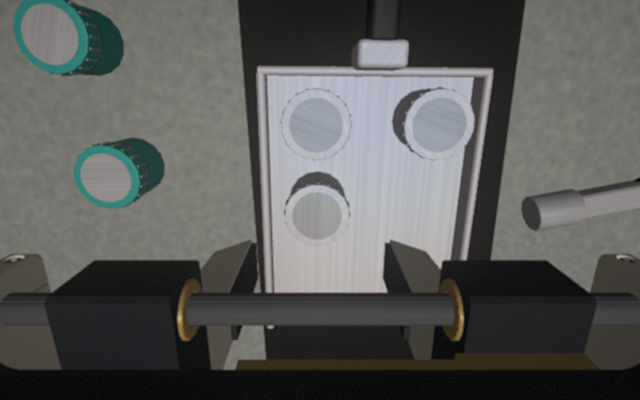

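Three tins left, at (316,123), (440,123), (317,213); unmoved. Weigh C.

>>> move_arm([
  [0.35,0.045,-0.002,0.0015,0.007,0,0],
  [0.35,0.041,0,0,0,0,0],
  [0.35,0,0,0,0,0,0],
  [-1,0,0,0,0,0,0],
  [-1,0,0,0,0,0,0],
  [-1,0,0,0,0,0,0],
  [-1,0,0,0,0,0,0],
  [-1,-0.03,0,0,0,0,0],
  [-1,0,0,0,0,0,0],
  [-1,0,0,0,0,0,0],
])

```text
t: 30.3
position: [0.529, 0.0312, 0.2428]
eef_rot: [1.324, 1.131, -1.324]
force: [-0.1, -0.1, -1.6]
gripper_width: 0.0434
```

```bash
python3 wt.py wtC
```

```text
meanF [ 0.04 -0.03 -0.55] sd [0.41 0.65 0.5 ] tq [  0.   -47.27 -18.66] w 0.0436 [0.5292 0.0312 0.0839]
```

>>> move_arm([
  [-1,0.02,0,0,0,0,0],
  [-1,0.009,0,0,0,0,0],
  [-1,0,0,0,0,0,0],
  [0.35,0,0,0,0,0,0],
  [0.35,0,0,0,0,0,0],
  [0.35,-0.03,0,0,0,0,0],
  [0.35,-0.05,0,0,0,0,0],
  [0.35,0,0,0,0,0,0],
])

```text
t: 32.0
position: [0.5303, 0.0312, 0.2977]
eef_rot: [1.328, 1.125, -1.317]
force: [0.6, -0.8, -0.8]
gripper_width: 0.062
```

```bash
python3 go.py .5376 .0905 .055 -.155
```

```text
t 32.00 g [0.5316 0.0311 0.1387] th -0.157 F [ 0.6  -0.76 -0.78] w 0.0620 tq [-47.18 -21.65]
shift tool now [ 0.0837 -0.0041 -0.0596] turn [-0.0019 -0.0006 -0.0083] shift after turn [ 0.0837 -0.0032 -0.0596]
```

>>> move_arm([
  [0.35,0,-0.0035,-0.0596,0,0,0],
  [0.35,0.045,0,0,0,0,0],
  [0.35,0.038,0,0,0,0,0],
  [0.35,0,0,0,0,0,0],
  [-1,0,0,0,0,0,0],
  [-1,0,0,0,0,0,0],
  [-1,0,0,0,0,0,0],
  [-1,-0.03,0,0,0,0,0],
  [-1,0,0,0,0,0,0],
  [-1,0,0,0,0,0,0],
])

```text
t: 33.25
position: [0.5349, 0.0906, 0.2408]
eef_rot: [1.324, 1.131, -1.324]
force: [-0.1, -0.1, 0.0]
gripper_width: 0.0436
```

```bash
python3 wt.py wtA
```

```text
meanF [-0.13 -0.12 -0.46] sd [0.48 0.53 0.59] tq [  0.   -48.55 -18.94] w 0.0436 [0.5351 0.0907 0.0819]
```

View pics/wtA.png

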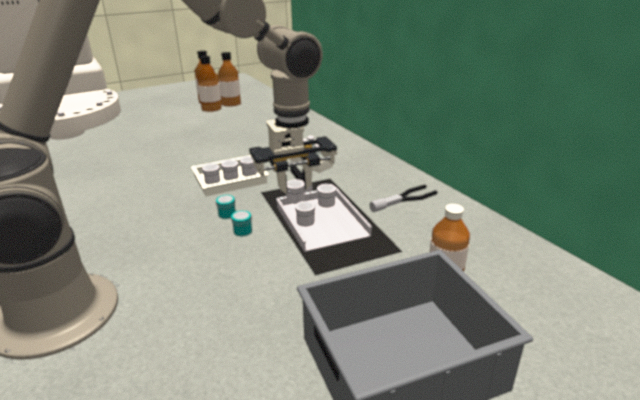

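>>> move_arm([
  [-1,0.02,0,0,0,0,0],
  [-1,0.009,0,0,0,0,0],
  [-1,0,0,0,0,0,0],
  [0.35,0,0,0,0,0,0],
  [0.35,0,0,0,0,0,0],
  [0.35,-0.03,0,0,0,0,0],
  [0.35,-0.05,0,0,0,0,0],
  [0.35,0,0,0,0,0,0],
])

```text
t: 34.95
position: [0.5362, 0.0907, 0.2958]
eef_rot: [1.328, 1.125, -1.317]
force: [-0.2, -0.5, 0.0]
gripper_width: 0.0622
```

```bash
python3 go.py .615 .0811 .055 -.155
```

```text
t 34.95 g [0.5375 0.0908 0.1368] th -0.157 F [-0.15 -0.46  0.04] w 0.0622 tq [-48.45 -21.82]
shift tool now [ 0.0825  0.0774 -0.0024] turn [-0.0019 -0.0015 -0.0083] shift after turn [ 0.0818  0.0781 -0.0024]
```

>>> move_arm([
  [0.35,0,0.039,-0.0012,0,0,0],
  [0.35,0,0.0385,-0.0012,0,0,0],
  [0.35,0.044,0,0,0,0,0],
  [0.35,0.037,0,0,0,0,0],
  [0.35,0,0,0,0,0,0],
  [-1,0,0,0,0,0,0],
  [-1,0,0,0,0,0,0],
  [-1,0,0,0,0,0,0],
  [-1,-0.03,0,0,0,0,0],
  [-1,0,0,0,0,0,0],
])

```text
t: 36.2
position: [0.6128, 0.081, 0.2437]
eef_rot: [1.327, 1.127, -1.319]
force: [-1.2, 0.3, -0.3]
gripper_width: 0.0435
```

```bash
python3 wt.py wtB
```

```text
meanF [ 0.03  0.06 -0.35] sd [0.46 0.43 0.48] tq [ 1.000e-02 -5.591e+01 -2.112e+01] w 0.0436 [0.612  0.0809 0.0818]
```

>>> move_arm([
  [-1,0.02,0,0,0,0,0],
  [-1,0.009,0,0,0,0,0],
  [-1,0,0,0,0,0,0],
  [0.35,0,0,0,0,0,0],
  [0.35,0,0,0,0,0,0],
  [0.35,-0.03,0,0,0,0,0],
  [0.35,-0.05,0,0,0,0,0],
  [0.35,-0.05,0,0,0,0,0],
  [0.35,0,0,0,0,0,0],
])

```text
t: 38.02
position: [0.6128, 0.081, 0.347]
eef_rot: [1.329, 1.124, -1.316]
force: [0.5, 0.6, -0.4]
gripper_width: 0.0622
```

```bash
python3 go.py .591 .12 .19 -.155;  python3 - <<'E'
from h import *
s=robot.read_state();w=wristcam(s);np.save('s10.npy',[s],allow_pickle=True)
cv2.imwrite("pics/w10.png",robot.snapshot("wrist"));cv2.imwrite("pics/sc10.png",robot.snapshot("scene"))
E
```

```text
t 38.02 g [0.6143 0.081  0.188 ] th -0.157 F [ 0.48  0.59 -0.4 ] w 0.0622 tq [-55.02 -25.11]
shift tool now [-0.0022 -0.0291 -0.0349] turn [-0.002  -0.0016 -0.0096] shift after turn [-0.002  -0.0291 -0.0349]
```

View pics/w10.png

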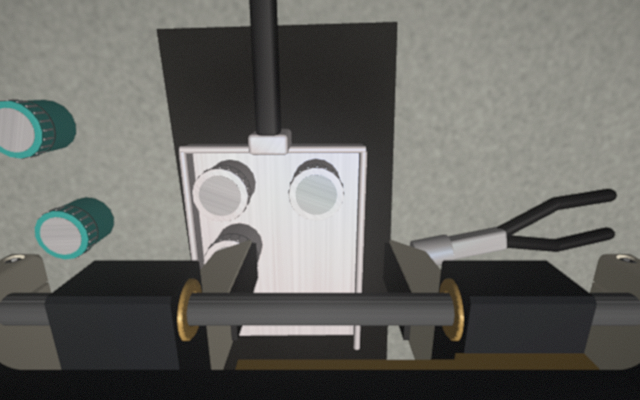

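View pics/sc10.png

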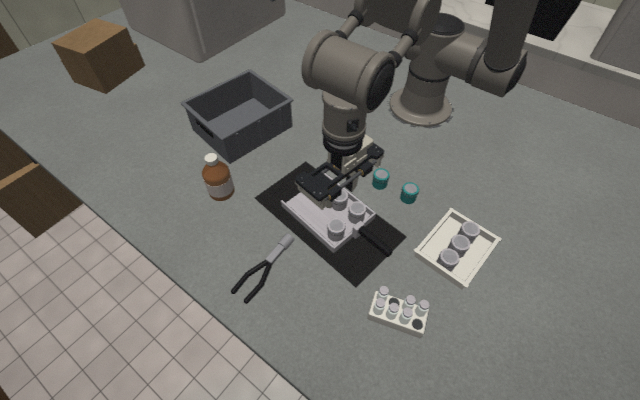

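```bash
python3 - <<'E'
from h import *
s=np.load('s10.npy',allow_pickle=True)[0];w=wristcam(s)
im=cv2.imread("pics/w10.png");g=cv2.cvtColor(im,cv2.COLOR_BGR2GRAY)
for r in (5,15,50,80,120): print(r,g[r,240:292:2])
for p in [(263.5,5),(265,60),(268.5,120)]: print('bar',ray(w,p,.058)[:2].round(4))
for p in [(181,148),(365,148),(358,348)]: print('lip',ray(w,p,.029)[:2].round(4))
for p in [(159,30),(396,23)]: print('mat',ray(w,p,.003)[:2].round(4))
c=cam("scene")
im=cv2.imread("pics/sc10.png");cv2.imwrite("pics/bin10.png",cv2.resize(im[60:170,170:310],None,fx=5,fy=5,interpolation=cv2.INTER_CUBIC))
for p in [(182,104),(250,74),(293,101),(226,138)]: print('bin',ray(c,p,.11)[:2].round(4))
print(ray(c,(220,193),0))
E
```

```text
5 [141 146 148 147 132  46  33  40  43  47  50  55  56  62  65  55  40  26
  52 139 139 139 141 143 142 146]
15 [140 138 137 141 145  61  30  41  43  46  49  52  58  63  65  58  40  30
  46 142 142 141 139 143 143 142]
50 [38 37 39 36 40 40 26 33 42 47 49 54 60 62 65 67 54 34 25 29 39 42 42 38
 39 37]
80 [40 40 38 41 38 38 35 28 38 45 49 53 56 60 59 64 64 45 28 24 36 40 41 43
 39 39]
120 [44 45 43 44 44 43 49 43 37 45 53 56 59 63 65 67 69 64 49 38 35 47 46 47
 48 48]
bar [0.599  0.2202]
bar [0.593 0.186]
bar [0.5873 0.145 ]
lip [0.5064 0.1322]
lip [0.6584 0.1079]
lip [ 0.6273 -0.0915]
mat [0.5045 0.2274]
mat [0.699  0.2022]
bin [ 0.5775 -0.5245]
bin [ 0.3387 -0.4721]
bin [ 0.3601 -0.2696]
bin [ 0.6001 -0.3106]
[ 0.69879535 -0.26214356  0.        ]
```

View pics/bin10.png

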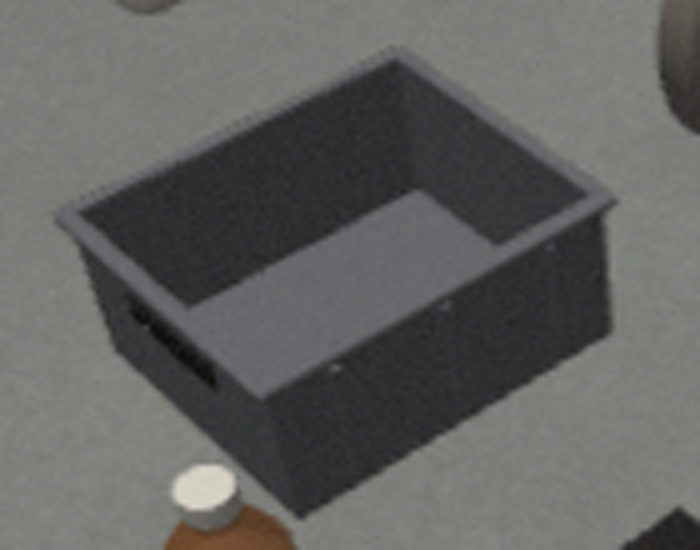

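```bash
python3 - <<'E'
from h import *
c=cam("scene")
P=np.array([ray(c,p,.11)[:2] for p in [(181.6,103),(249.6,69.8),(293,100),(222.4,139.6)]]);print(P,P.mean(0),np.linalg.norm(P-np.roll(P,1,0),axis=1))
E
python3 go.py .592 .179 .09 -.155
```

```text
[[ 0.57509379 -0.52921124]
 [ 0.32225745 -0.48993358]
 [ 0.35639614 -0.27269935]
 [ 0.61066844 -0.31372601]] [ 0.46610395 -0.40139255] [0.21840202 0.25586902 0.21990034 0.25756085]
t 38.12 g [0.6119 0.0809 0.1832] th -0.157 F [-0.6  -0.33 -0.33] w 0.0620 tq [-55.87 -25.37]
shift tool now [ 0.0932 -0.0351 -0.0938] turn [-0.002  -0.0001 -0.0009] shift after turn [ 0.0932 -0.0348 -0.0939]
```

>>> move_arm([
  [0.35,0,-0.0175,-0.047,-0.002,0,-0.001],
  [0.35,0,-0.0175,-0.047,0,0,0],
  [0.35,0.045,0,0,0,0,0],
  [0.35,0.045,0,0,0,0,0],
  [0.35,0,0,0,0,0,0],
  [0.35,0,0,0,0,0,0],
])

```text
t: 38.88
position: [0.5924, 0.1791, 0.2526]
eef_rot: [1.323, 1.132, -1.323]
force: [0.4, -0.6, 0.7]
gripper_width: 0.062
```

```bash
python3 go.py .592 .179 .048 -.155
```

```text
t 38.88 g [0.5924 0.1792 0.0936] th -0.155 F [ 0.4  -0.56  0.65] w 0.0620 tq [-53.2 -20.1]
shift tool now [ 0.0456 -0.0003  0.0002] turn [-0.0003 -0.0002  0.0003] shift after turn [ 0.0456 -0.0003  0.0002]
```

>>> move_arm([
  [0.35,0.03,0,0,0,0,0],
  [0.35,0.0155,0,0,0,0,0],
  [0.35,0,0,0,0,0,0],
  [-1,0,0,0,0,0,0],
  [-1,0,0,0,0,0,0],
  [-1,0,0,0,0,0,0],
  [-1,0,0,0,0,0,0],
  [-1,0,0,0,0,0,0],
  [-1,0,0,0,0,0,0],
], force=100)

```text
t: 40.0
position: [0.5919, 0.1792, 0.2065]
eef_rot: [1.322, 1.133, -1.323]
force: [-1.0, -0.1, 1.6]
gripper_width: 0.0176
```

>>> move_arm([
  [-1,-0.005,0,0,0,0,0],
  [-1,-0.005,0,0,0,0,0],
  [-1,-0.01,0,0,0,0,0],
  [-1,-0.01,0,0,0,0,0],
  [-1,0,0,0,0,0,0],
  [-1,0,0,0,0,0,0],
  [-1,0,0,0,0,0,0],
  [-1,0,0,0,0,0,0],
])

```text
t: 41.0
position: [0.5918, 0.1792, 0.2361]
eef_rot: [1.322, 1.133, -1.324]
force: [0.1, -0.1, -3.7]
gripper_width: 0.0176
```

```bash
python3 go.py .592 .179 .048 -.155;python3 - <<'E'
from h import *
im=robot.snapshot("side");cv2.imwrite("pics/sd11.png",cv2.resize(im[120:280,180:440],None,fx=3,fy=3))
cv2.imwrite("pics/w11.png",robot.snapshot("wrist"))
E
```

```text
t 41.00 g [0.5916 0.1792 0.0771] th -0.155 F [ 0.11 -0.12 -3.66] w 0.0176 tq [-57.57 -21.61]
shift tool now [0.0291 0.0005 0.0001] turn [-0.      0.0002  0.0015] shift after turn [0.0291 0.0004 0.0001]
```

View pics/sd11.png

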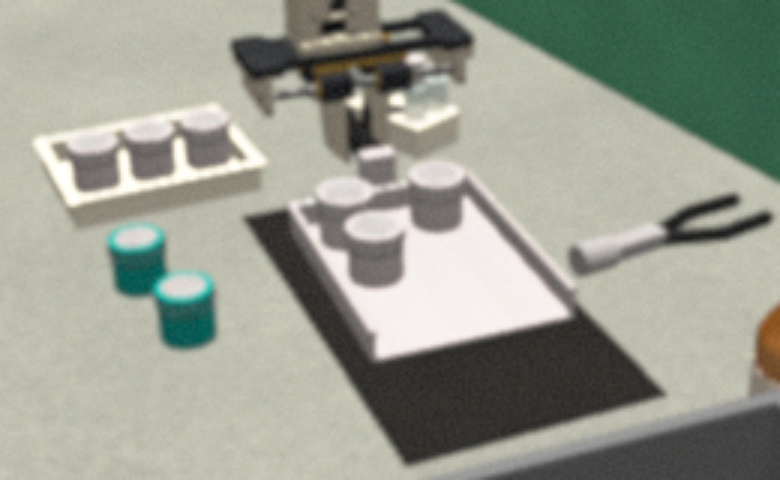

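View pics/w11.png

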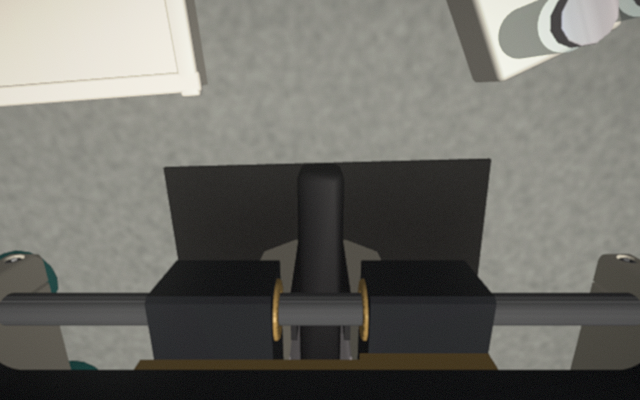

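```bash
cat > droop.py <<'E'
from h import *
def pred(camname,pts,tiltdeg,s=None):
    s=s or robot.read_state();g,M=gc(s)
    # scoop frame: x=tool z, y=tool y, z=-tool x (level); tilt: lip down about scoop y
    R=np.column_stack([M[:,2],M[:,1],-M[:,0]])@Ro.from_rotvec([0,np.radians(tiltdeg),0]).as_matrix()
    c=cam(camname);return [proj(c,g+R@(np.array(p)-np.array([-.160,0,.045]))).round(1) for p in pts]
if __name__=="__main__":
    for a in (-3,0,3,6,9): print(a,pred("side",[(.1,-.075,0),(.1,.075,0),(-.1,-.075,.026)],a))
E
python3 droop.py
```

```text
-3 [array([304.6, 232.6]), array([369.4, 218.3]), array([276.7, 185.1])]
0 [array([304.5, 237.6]), array([368.8, 223.2]), array([276.6, 186.1])]
3 [array([304.3, 242.3]), array([368. , 227.8]), array([276.6, 187.1])]
6 [array([303.9, 246.6]), array([367.1, 232.1]), array([276.5, 188. ])]
9 [array([303.5, 250.7]), array([366.1, 236.1]), array([276.4, 188.8])]
```

>>> move_arm([
  [-1,-0.01,0,0,0,0,0],
  [-1,-0.02,0,0,0,0,0],
  [-1,-0.03,0,0,0,0,0],
  [-1,-0.03,0,0,0,0,0],
  [-1,-0.03,0,0,0,0,0],
  [-1,-0.03,0,0,0,0,0],
  [-1,-0.03,0,0,0,0,0],
  [-1,-0.02,0,0,0,0,0],
  [-1,-0.01,0,0,0,0,0],
  [-1,0,0,0,0,0,0],
])

```text
t: 42.35
position: [0.592, 0.1792, 0.4471]
eef_rot: [1.323, 1.132, -1.322]
force: [0.8, -0.3, -3.5]
gripper_width: 0.0175
```

```bash
python3 go.py .515 -.085 .29 -.155; python3 - <<'E'
from h import *
im=robot.snapshot("side");cv2.imwrite("pics/sd12.png",im)
E
python3 droop.py
```

```text
t 42.35 g [0.5921 0.1792 0.2881] th -0.155 F [ 0.85 -0.32 -3.5 ] w 0.0175 tq [-55.49 -27.99]
shift tool now [-0.0021 -0.0353  0.273 ] turn [-0.     -0.0004 -0.0003] shift after turn [-0.0019 -0.0353  0.273 ]
-3 [array([301.3, 138.3]), array([373.3, 127.2]), array([271.1, 100.4])]
0 [array([301.2, 144.7]), array([372.6, 133.4]), array([271.1, 101.7])]
3 [array([300.9, 150.8]), array([371.7, 139.3]), array([271., 103.])]
6 [array([300.6, 156.6]), array([370.7, 144.9]), array([271. , 104.1])]
9 [array([300.1, 162. ]), array([369.5, 150.2]), array([270.9, 105.3])]
```

View pics/sd12.png

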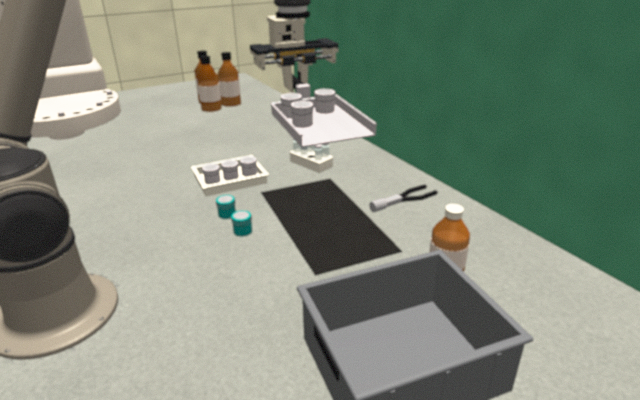

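>>> move_arm([
  [-1,0,-0.002,0.012,0,0,0],
  [-1,0,-0.003,0.022,0,0,0],
  [-1,0,-0.004,0.032,0,0,0],
  [-1,0,-0.004,0.032,0,0,0],
  [-1,0,-0.004,0.032,0,0,0],
  [-1,0,-0.004,0.032,0,0,0],
  [-1,0,-0.004,0.032,0,0,0],
  [-1,0,-0.004,0.032,0,0,0],
  [-1,0,-0.004,0.027,0,0,0],
  [-1,0,-0.002,0.02,0,0,0],
])

```text
t: 43.65
position: [0.5143, -0.0867, 0.4457]
eef_rot: [1.322, 1.134, -1.325]
force: [0.5, 0.5, -2.8]
gripper_width: 0.0176
```

```bash
python3 go.py .515 -.085 .29 -.155; python3 - <<'E'
from h import *
c=cam("side")
for p in [(301,296),(437,257),(524,338)]: print(ray(c,p,.11)[:2].round(4))
im=robot.snapshot("side");cv2.imwrite("pics/sd13.png",im)
im=robot.snapshot("scene");cv2.imwrite("pics/sc13.png",im)
E
```

```text
t 43.65 g [ 0.5139 -0.0866  0.2867] th -0.156 F [ 0.45  0.5  -2.82] w 0.0176 tq [-44.01 -26.59]
shift tool now [-0.0033  0.0009 -0.0018] turn [-0.0012  0.0001  0.0029] shift after turn [-0.0033  0.0009 -0.0018]
[ 0.3442 -0.3064]
[ 0.5869 -0.3374]
[ 0.5606 -0.5351]
```

View pics/sd13.png

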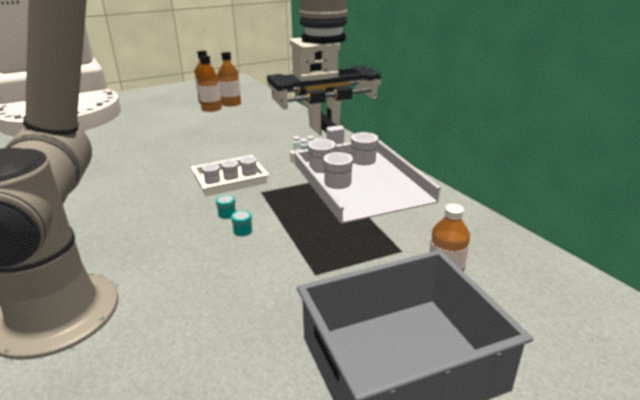

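View pics/sc13.png

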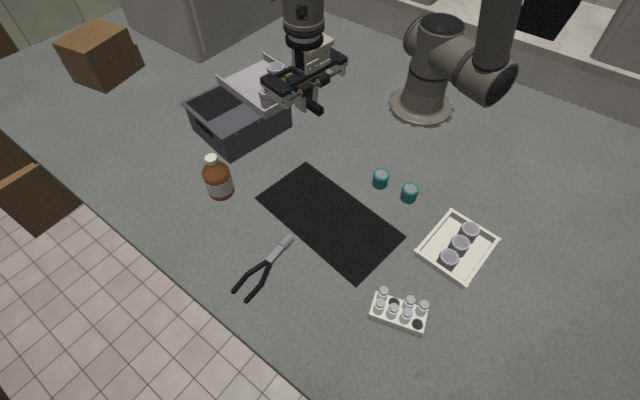

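```bash
python3 - <<'E'
import cv2
im=cv2.imread("pics/sd13.png");cv2.imwrite("pics/c1.png",cv2.resize(im[245:400,290:535],None,fx=3.2,fy=3.2,interpolation=cv2.INTER_CUBIC))
E
```

```text
(no output)
```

View pics/c1.png

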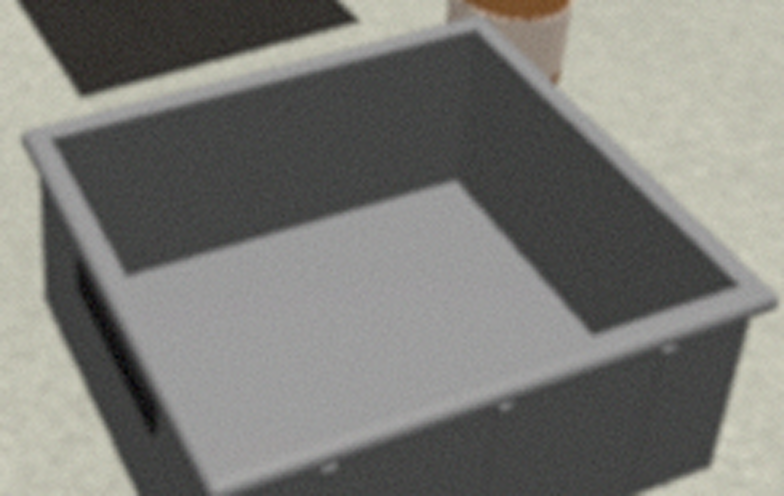

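```bash
python3 - <<'E'
from h import *
c=cam("side")
P=np.array([ray(c,p,.11)[:2] for p in [(297.5,287.5),(439.4,251.3),(532.5,338.1),(357.2,399)]]);print(P,P.mean(0),np.linalg.norm(P-np.roll(P,1,0),axis=1))
E
```

```text
[[ 0.34884699 -0.28618338]
 [ 0.60172764 -0.32706474]
 [ 0.57018488 -0.54102711]
 [ 0.31555082 -0.50018026]] [ 0.45907758 -0.41361387] [0.2165717  0.25616382 0.21627492 0.25788946]
```

>>> move_arm([
  [-1,0.01,0.001,0.003,0,0,0],
  [-1,0.02,0,0.004,0,0,0],
  [-1,0.025,0,0.003,0,0,0],
  [-1,0.02,0,0,0,0,0],
  [-1,0.01,0,0,0,0,0],
  [-1,0,0,0,0,0,0],
])

```text
t: 44.5
position: [0.5147, -0.0948, 0.3607]
eef_rot: [1.321, 1.135, -1.324]
force: [0.4, -0.4, -3.4]
gripper_width: 0.0176
```

```bash
cat > lip.py <<'E'
from h import *
s=robot.read_state();g,M=gc(s)
L=s['position']+M@np.array([.201,0,.26]);d=L[:2]-np.array([.4625,-.4075]);e=np.array([.988,-.157]);f=np.array([.157,.988])
print('t %.2f'%s['t'],'lip',L.round(4),'in bin',(d@e).round(3),(d@f).round(3),'tilt',np.degrees(np.arccos(-M[2,0])).round(1),'TCP',s['position'].round(3),'F',s['force'].round(1),'q',s['qpos'].round(2),'w',s['gripper_width'].round(4))
E
python3 lip.py
```

```text
Traceback (most recent call last):
  File "lip.py", line 4, in <module>
    print('t %.2f'%s['t'],'lip',L.round(4),'in bin',(d@e).round(3),(d@f).round(3),'tilt',np.degrees(np.arccos(-M[2,0])).round(1),'TCP',s['position'].round(3),'F',s['force'].round(1),'q',s['qpos'].round(2),'w',s['gripper_width'].round(4))
                                                                                                                                                                                                                 ^^^^^^^^^^^^^^^^^^^^^^^^
AttributeError: 'float' object has no attribute 'round'
```

Now the first part of the tip, about the lip: 3 rows of 0.1 rad (≈17°, below slip).

>>> move_arm([
  [-1,-0.0126,0,0.0104,0,0.05,0],
  [-1,-0.0126,0,0.0104,0,0.05,0],
  [-1,-0.0126,0,0.0104,0,0.05,0],
  [-1,-0.0126,0,0.0104,0,0.05,0],
  [-1,-0.0126,0,0.0104,0,0.05,0],
  [-1,-0.0126,0,0.0104,0,0.05,0],
  [-1,0,0,0,0,0,0],
  [-1,0,0,0,0,0,0],
])

```text
t: 45.5
position: [0.5038, -0.165, 0.4285]
eef_rot: [1.556, 1.333, -1.149]
force: [0.7, 0.2, -4.0]
gripper_width: 0.0174
```

```bash
sed -i "s/,'w',s\['gripper_width'\].round(4)//" lip.py && python3 lip.py; python3 - <<'E'
from h import *
im=robot.snapshot("side");cv2.imwrite("pics/sd14.png",im)
E
```

```text
t 45.50 lip [ 0.4744 -0.352   0.1598] in bin 0.003 0.057 tilt 17.1 TCP [ 0.504 -0.165  0.428] F [ 0.7  0.2 -4. ] q [-0.53  0.35  1.46  0.28  1.45 -0.43]
```

View pics/sd14.png

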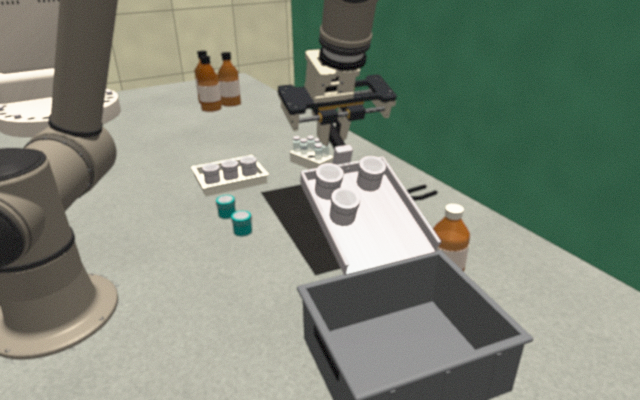

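```bash
python3 - <<'E'
from droop import *
for a in (-2,0,2): print(pred("side",[(.1,-.075,0),(.1,.075,0)],a))
c=cam("side");print(proj(c,(.475,-.306,.11)),proj(c,(.4744,-.352,.16)))
im=cv2.imread("pics/sd14.png");cv2.imwrite("pics/c2.png",cv2.resize(im[140:300,280:460],None,fx=4,fy=3.7,interpolation=cv2.INTER_CUBIC))
E
```

```text
[array([345.7, 267.8]), array([434.6, 245.3])]
[array([344.5, 270.8]), array([432.6, 248.3])]
[array([343.3, 273.5]), array([430.6, 251.1])]
[371.72754164 268.32463341] [390.5509293  257.82808233]
```

View pics/c2.png

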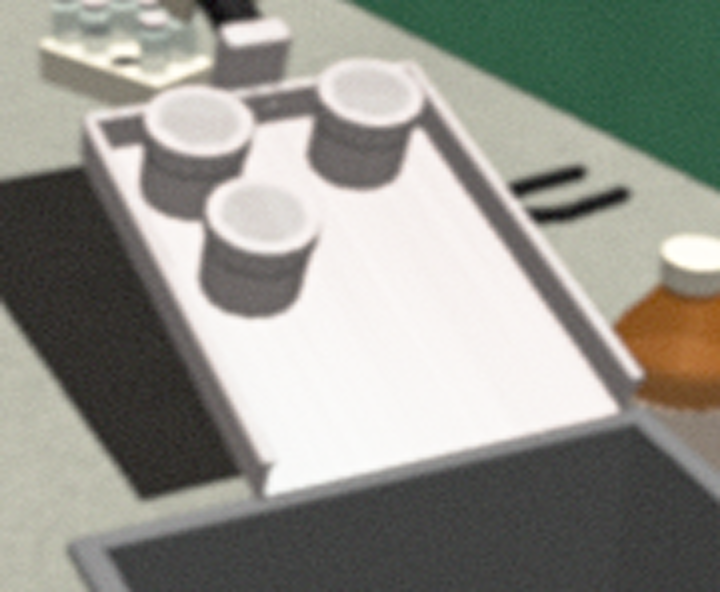

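>>> move_arm([
  [-1,-0.0077,0,0.0061,0,0.03,0],
  [-1,-0.0077,0,0.0061,0,0.03,0],
  [-1,-0.0077,0,0.0061,0,0.03,0],
  [-1,-0.0077,0,0.0061,0,0.03,0],
  [-1,-0.0077,0,0.0061,0,0.03,0],
  [-1,-0.0077,0,0.0061,0,0.03,0],
  [-1,-0.0077,0,0.0061,0,0.03,0],
  [-1,-0.0077,0,0.0061,0,0.03,0],
  [-1,0,0,0,0,0,0],
])

```text
t: 46.68
position: [0.4931, -0.2344, 0.4657]
eef_rot: [1.738, 1.487, -0.985]
force: [0.7, -0.4, -2.6]
gripper_width: 0.0177
```

```bash
python3 lip.py; python3 - <<'E'
from h import *
im=robot.snapshot("side");cv2.imwrite("pics/sd15.png",im)
E
```

```text
t 46.67 lip [ 0.4743 -0.3525  0.1596] in bin 0.003 0.056 tilt 31.0 TCP [ 0.493 -0.234  0.466] F [ 0.7 -0.4 -2.6] q [-0.7   0.4   1.32  0.46  1.71 -0.55]
```

View pics/sd15.png

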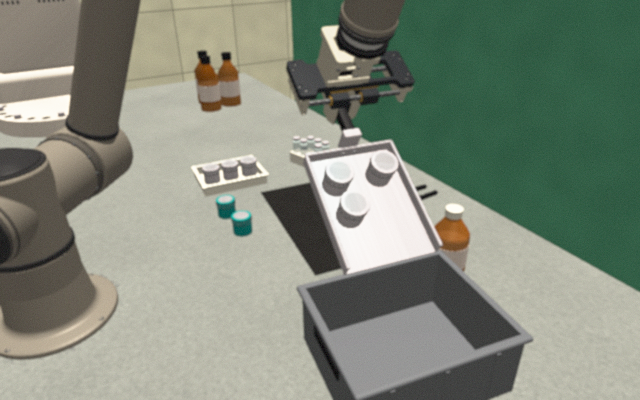

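>>> move_arm([
  [-1,-0.0051,0,0.0041,0,0.02,0],
  [-1,-0.0051,0,0.0041,0,0.02,0],
  [-1,-0.0051,0,0.0041,0,0.02,0],
  [-1,-0.0051,0,0.0041,0,0.02,0],
  [-1,-0.0051,0,0.0041,0,0.02,0],
  [-1,0,0,0,0,0,0],
  [-1,0,0,0,0,0,0],
  [-1,0,0,0,0,0,0],
])

```text
t: 47.72
position: [0.4885, -0.264, 0.4759]
eef_rot: [1.809, 1.55, -0.91]
force: [-0.6, -0.1, -2.2]
gripper_width: 0.0175
```

```bash
python3 lip.py; python3 - <<'E'
from h import *
im=robot.snapshot("side");cv2.imwrite("pics/sd16.png",im)
E
```

```text
t 47.73 lip [ 0.4746 -0.3514  0.1594] in bin 0.003 0.057 tilt 36.7 TCP [ 0.488 -0.264  0.476] F [-0.6 -0.1 -2.2] q [-0.76  0.43  1.26  0.53  1.81 -0.57]
```

View pics/sd16.png

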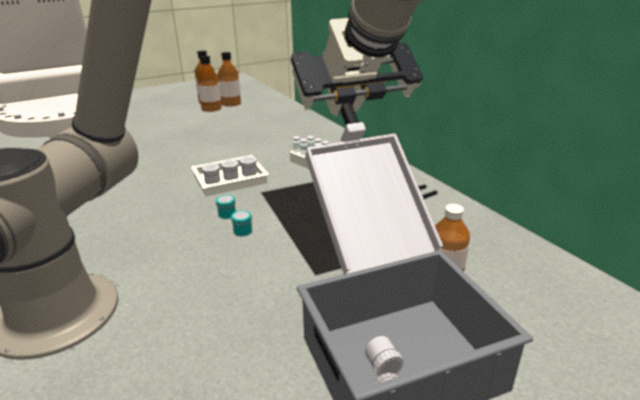

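>>> move_arm([
  [-1,0.0214,0,-0.0152,0,-0.08,0],
  [-1,0.0214,0,-0.0152,0,-0.08,0],
  [-1,0.0214,0,-0.0152,0,-0.08,0],
  [-1,0.0214,0,-0.0152,0,-0.08,0],
  [-1,0.0214,0,-0.0152,0,-0.08,0],
  [-1,0.0214,0,-0.0152,0,-0.08,0],
  [-1,0.0214,0,-0.0152,0,-0.08,0],
  [-1,0.0214,0,-0.0152,0,-0.08,0],
  [-1,0,0,0,0,0,0],
  [-1,0,0,0,0,0,0],
])

```text
t: 49.02
position: [0.515, -0.0954, 0.3612]
eef_rot: [1.324, 1.133, -1.322]
force: [-0.0, -0.4, -2.2]
gripper_width: 0.0177
```

```bash
python3 lip.py; python3 go.py .592 .179 .2 -.155; python3 droop.py; python3 - <<'E'
from h import *
im=robot.snapshot("side");cv2.imwrite("pics/sd17.png",im)
E
```

```text
t 49.02 lip [ 0.4749 -0.352   0.1598] in bin 0.004 0.057 tilt 0.1 TCP [ 0.515 -0.095  0.361] F [-0.  -0.4 -2.2] q [-0.33  0.38  1.6   0.    1.17 -0.18]
t 49.02 g [ 0.515  -0.0952  0.2022] th -0.155 F [-0.02 -0.39 -2.17] w 0.0177 tq [-44.48 -23.39]
shift tool now [ 0.0026  0.0337 -0.2828] turn [ 0.0001 -0.0014 -0.0001] shift after turn [ 0.0022  0.0337 -0.2828]
-3 [array([345.8, 264.3]), array([435. , 241.9]), array([300. , 193.5])]
0 [array([345.2, 271.1]), array([433.3, 248.5]), array([299.9, 194.8])]
3 [array([344.3, 277.4]), array([431.5, 254.7]), array([299.7, 196.1])]
6 [array([343.3, 283.1]), array([429.5, 260.3]), array([299.5, 197.3])]
9 [array([342.1, 288.4]), array([427.3, 265.5]), array([299.4, 198.4])]
```

View pics/sd17.png

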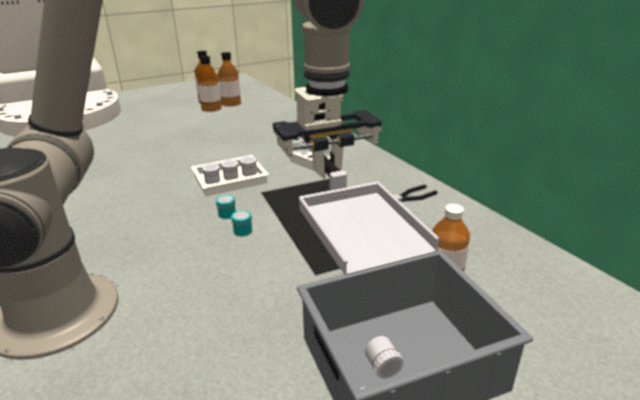

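>>> move_arm([
  [-1,0,0.0034,-0.0283,0,0,0],
  [-1,0,0.0034,-0.0283,0,0,0],
  [-1,0,0.0034,-0.0283,0,0,0],
  [-1,0,0.0034,-0.0283,0,0,0],
  [-1,0,0.0034,-0.0283,0,0,0],
  [-1,0,0.0034,-0.0283,0,0,0],
  [-1,0,0.0034,-0.0283,0,0,0],
  [-1,0,0.0034,-0.0283,0,0,0],
  [-1,0,0.0034,-0.0283,0,0,0],
  [-1,0,0.0034,-0.0283,0,0,0],
])

```text
t: 50.32
position: [0.5928, 0.1791, 0.3614]
eef_rot: [1.325, 1.132, -1.323]
force: [-1.2, 0.1, -2.1]
gripper_width: 0.0178
```

```bash
python3 go.py .592 .179 .048 -.155; python3 - <<'E'
from h import *
im=robot.snapshot("side");cv2.imwrite("pics/sd18.png",im)
im=robot.snapshot("scene");cv2.imwrite("pics/sc18.png",im)
E
```

```text
t 50.33 g [0.5929 0.1793 0.2024] th -0.156 F [-1.18  0.06 -2.06] w 0.0178 tq [-56.3  -24.07]
shift tool now [ 0.1544 -0.0009  0.0007] turn [-0.0014 -0.0014 -0.0003] shift after turn [ 0.1544 -0.0009  0.0004]
```

View pics/sc18.png

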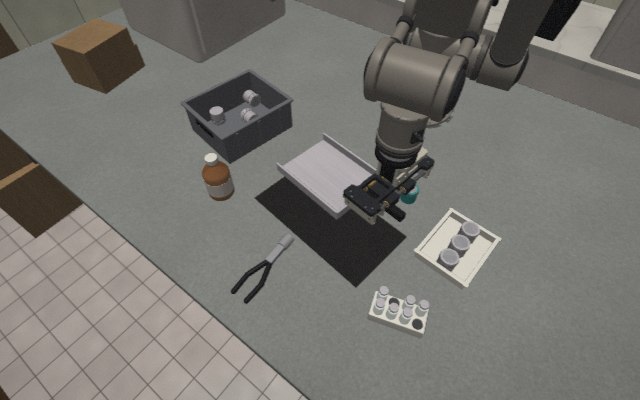

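Three tins are in the bin at (217,115), (250,97) and (249,116), and three in the tray. Lower the scoop.

>>> move_arm([
  [-1,0.02,-0.001,0,0,0,0],
  [-1,0.03,0,0,0,0,0],
  [-1,0.03,0,0,0,0,0],
  [-1,0.03,0,0,0,0,0],
  [-1,0.02,0,0,0,0,0],
  [-1,0.012,0,0,0,0,0],
  [-1,0.005,0,0,0,0,0],
  [-1,0.003,0,0,0,0,0],
  [-1,0,0,0,0,0,0],
])

```text
t: 51.55
position: [0.5911, 0.1794, 0.2109]
eef_rot: [1.323, 1.132, -1.322]
force: [0.5, -0.6, -2.7]
gripper_width: 0.0174
```

```bash
python3 go.py .592 .179 .048 -.155
```

```text
t 51.55 g [0.5911 0.1795 0.0519] th -0.155 F [ 0.54 -0.65 -2.69] w 0.0174 tq [-57.24 -20.41]
shift tool now [0.0039 0.0009 0.0003] turn [ 0.     -0.0003  0.    ] shift after turn [0.0039 0.0009 0.0003]
```

>>> move_arm([
  [-1,0.003,0,0,0,0,0],
  [-1,0.001,0,0,0,0,0],
  [-1,0,0,0,0,0,0],
])

```text
t: 51.92
position: [0.591, 0.1795, 0.2066]
eef_rot: [1.322, 1.132, -1.323]
force: [0.4, 1.2, -1.7]
gripper_width: 0.0175
```

```bash
python3 go.py .592 .179 .048 -.155
```

```text
t 51.92 g [0.5909 0.1795 0.0476] th -0.155 F [ 0.37  1.15 -1.7 ] w 0.0175 tq [-56.9  -19.93]
shift tool now [-0.0004  0.0012  0.0003] turn [ 0.0002 -0.      0.0005] shift after turn [-0.0004  0.0012  0.0003]
```

>>> move_arm([
  [-1,0.001,0,0,0,0,0],
  [-1,0,0,0,0,0,0],
  [0.35,0,0,0,0,0,0],
  [0.35,0,0,0,0,0,0],
  [0.35,0,0,0,0,0,0],
  [0.35,-0.03,0,0,0,0,0],
  [0.35,-0.05,0,0,0,0,0],
  [0.35,-0.06,0,0,0,0,0],
  [0.35,-0.05,0,0.03,0,0,0],
  [0.35,0,0,0,0,0,0],
])

```text
t: 53.18
position: [0.5869, 0.1484, 0.4003]
eef_rot: [1.329, 1.126, -1.317]
force: [0.0, 0.4, -1.0]
gripper_width: 0.0621
```

```bash
python3 go.py .47 -.2 .3 -.155; python3 - <<'E'
from h import *
im=robot.snapshot("side");cv2.imwrite("pics/sd19.png",im)
im=robot.snapshot("scene");cv2.imwrite("pics/sc19.png",im)
E
```

```text
t 53.17 g [0.5882 0.1485 0.2413] th -0.157 F [ 0.02  0.44 -0.98] w 0.0621 tq [-53.43 -26.28]
shift tool now [-0.0599 -0.0619  0.3626] turn [-0.0017 -0.002  -0.0081] shift after turn [-0.0587 -0.063   0.3626]
```

View pics/sd19.png

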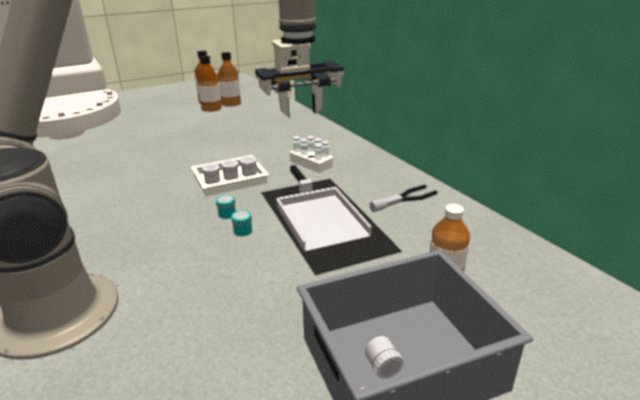

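View pics/sc19.png

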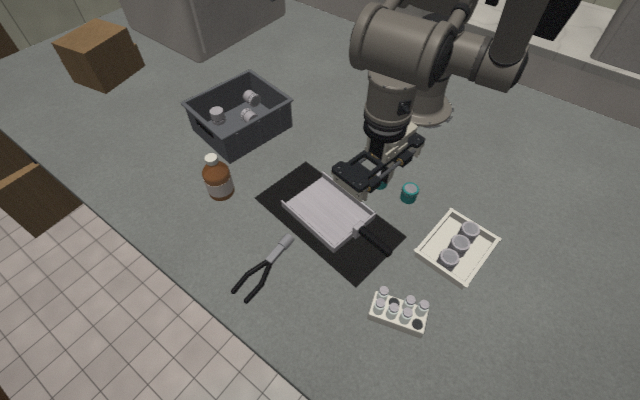

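```bash
python3 - <<'E'
from station import robot
print(robot.close_job())
E
```

```text
the job is handed in; nothing more can be done
None
```

I finished the sorting, tipped the empties and handed the job in at about 53 s. The hand-in gives no verdict.

- **Weighing:** I lifted all six tins. Three pulled the wrist down by 1.4–1.8 N, so they were full. The other three pulled 0.35–0.55 N, so they were empty.
- **Full tins:** the three now stand upright in a row in the spill tray.
- **Empties:** I tipped the scoop over the bin to about 37°, and all three slid in.
- **Scoop:** it is back on its mat where it lay, with the grip within about 1 mm of where I picked it up.

**Last checks:** the last pictures show three tins in the bin, three upright in the tray, and the scoop lying on its mat with nothing on it. The rack, bottle and crimper look unmoved, and the gripper is open and clear.

**What disagreed:**
- The bin was knocked several centimetres during the run, so I measured it again. The two camera views differed by about 14 mm, so I aimed at the middle.
- I commanded the 100 N grip from your notes, although the gripper is listed at up to 60 N. The scoop drooped no more than about 1.5°.
- The empties read 0.1–0.3 N heavier than expected, but still far below the full ones.

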